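# Take the spring clips off the roller spindles and box them up

### The job

Strip the roller frame for service: with the hand wedge slid along each spindle under its spring clip, ease every clip off its seat (there are two or three), never taking hold of or pulling a clip with the fingers while it is still snapped on. Gather all the clips in the parts tub, then fit the lid squarely on it and only then press its four snap tabs in turn until all are fully home. Leave the wedge lying flat and lengthways on its rubber mat and the other things on the table where they are.

Things in the scene. Friction and masses are not known exactly. Their poses are not given: they have to be found in the camera images.
- frame: Black steel roller frame fixed to the table, three rollers along its +x, away from the robot. From its near cross-bar (260 by 38 mm, top 46 mm up) three bare spindles, 20 mm thick, axes 60 mm up, lie along x at y = -90, 0, +90 mm; they end freely 45 mm on the robot's side of the clips and run bare 130 mm beyond them to the rollers (38 mm thick). Origin on the table under the middle clip.
- seat0 (a point): Point on the axis of the right-hand spindle (y = -90 mm) where clip0, if present, is snapped on. Lugs 13 to 25 mm either side of the axis keep the clip from sliding along: they begin 9 mm beyond and 11 mm in front of its middle and stand 90 mm above the table. Between left and right lugs the way along the top of the spindle is open.
- seat1 (a point): The same point on the middle spindle (y = 0), for clip1.
- seat2 (a point): The same point on the left-hand spindle (y = +90 mm), for clip2.
- clip0: Sprung brass clip, 80 g, on seat0 (may be absent: None). Origin on the spindle's axis when snapped on; x along the spindle (clip 16 mm long), z up. Bridge 46 mm wide in y, 6 mm thick, underside 18 mm above the origin, so 8 mm over the spindle; on it an upright grip fin, 10 mm in y, 16 mm in x, from 24 to 49 mm above the origin. Two legs, inner faces 13.5 mm either side, reach 14 mm below it.
- clip1: Same clip, on seat1 (may be absent). The legs of a clip hook under the spindle and give about 2.5 mm sideways. Raised some 8 to 12 mm (about 5 N) the hooks pass the widest part; the clip then springs free and sits loosely astride the spindle's top, its origin about 16 mm higher than when snapped on, to be lifted by its fin.
- clip2: Same clip, on seat2 (may be absent).
- wedge: Hand wedge, 146 mm long in x, 110 g. Origin under the middle of its length, x towards the thin end, z up, flat underside at z = 0. Black handle x = -73 to -17 mm, 36 mm wide, 28 mm high; polished steel blade x = -17 to +73 mm, 14 mm wide, upper face sloping from 28 mm high down to 3 mm at the tip. Slid along the top of a spindle under a clip's bridge it lifts the clip; the push is under 15 N.
- wedge_grip (a point): Grip point in the middle of the wedge's handle, 45 mm behind its origin and 22 mm above its underside; close the fingers along the wedge's y.
- wedge_tip (a point): Middle of the thin end of the wedge, at its underside.
- mat: Black rubber mat fixed to the table, 200 mm (x) by 80 mm (y), 2 mm thick, the wedge's place; origin at the centre of its underside.
- tub: Grey open parts tub fixed to the table, outside 170 (x) by 120 (y) by 80 mm high, walls 4 mm, floor 4 mm; origin at the centre of its underside.
- lid: White lid of the tub, 170 (x) by 120 (y) mm, 200 g, loose, right way up. Origin at the centre of its underside, a locating step 154 by 104 mm, 8 mm deep (lowest 4 mm 148 by 98), that drops into the tub; above it a 5 mm plate (8 to 13 mm up) rests on the rim: on the tub its origin is 72 mm above the tub's. Either way round fits. Grip bar in the middle: 50 mm in x, 12 mm in y, 13 to 43 mm up.
- tab0 (a joint): Travel of snap tab 0 (m): 0 standing proud, 0.006 pressed fully in. A grey block 18 by 30 mm centred on the lid at x = +66, y = 0 mm of the lid's frame, near the middle of one edge; its top is 22 mm above the lid's origin when proud, 16 mm when in. It takes about 5 N and stays where it is pushed; over 0.004 counts as engaged.
- tab1 (a joint): Travel of snap tab 1 (m): 0 standing proud, 0.006 pressed fully in. A grey block 18 by 30 mm centred on the lid at x = 0, y = +44 mm of the lid's frame, near the middle of one edge; its top is 22 mm above the lid's origin when proud, 16 mm when in. It takes about 5 N and stays where it is pushed; over 0.004 counts as engaged.
- tab2 (a joint): Travel of snap tab 2 (m): 0 standing proud, 0.006 pressed fully in. A grey block 18 by 30 mm centred on the lid at x = -66, y = 0 mm of the lid's frame, near the middle of one edge; its top is 22 mm above the lid's origin when proud, 16 mm when in. It takes about 5 N and stays where it is pushed; over 0.004 counts as engaged.
- tab3 (a joint): Travel of snap tab 3 (m): 0 standing proud, 0.006 pressed fully in. A grey block 18 by 30 mm centred on the lid at x = 0, y = -44 mm of the lid's frame, near the middle of one edge; its top is 22 mm above the lid's origin when proud, 16 mm when in. It takes about 5 N and stays where it is pushed; over 0.004 counts as engaged.
- nut: One steel nut, 30 mm across standing or lying by; not part of the job, leave it where it is. Origin at the centre of its underside.
- bearing: One dark ball bearing, 42 mm across standing or lying by; not part of the job, leave it where it is. Origin at the centre of its underside.
- screwdriver: One screwdriver standing or lying by; not part of the job, leave it where it is. Origin at the centre of its underside.
- wrench: One wrench standing or lying by; not part of the job, leave it where it is. Origin at the centre of its underside.
- oilcan: One grease tin, 60 mm across, 75 mm tall standing or lying by; not part of the job, leave it where it is. Origin at the centre of its underside.
- tape: One roll of cardboard tape, 70 mm across standing or lying by; not part of the job, leave it where it is. Origin at the centre of its underside.
- mug: One white mug standing or lying by; not part of the job, leave it where it is. Origin at the centre of its underside.
There are look-alikes about, which are no part of the job. What is shaped like the clip1 but blue or turquoise is not meant.

How it is judged:
By the outcome, as a careful person would: the job done as asked, in the order asked, and still so for the second after the job is handed in, with the robot touching nothing.
Of clip0, clip1, clip2 only 2 to 3 are there at a start; the rules pass over those that are not, and their reading is None.
At some moment in a run one of wedge, lid may be knocked a few centimetres aside while the robot is not near it.
Once in a run the grip may slacken for a moment while it holds something.
It also fails if it takes over 210 s, if anything falls off the work surface, if the arm or the gripper's body presses on something with over 40 N, if the wrist force passes 120 N, or if a joint passes its speed limit or range.

### The arm

A 6-joint arm with a two-finger parallel gripper is mounted at the origin on the work surface. World frame = base frame: x ahead of the robot, y to its left, z up, the work surface at z = 0. Lengths are in m, angles in degrees, forces in N, time in s.
With the tool pointing down it reaches from about 0.4 to 0.825 m from the base axis. Payload 7 kg.
Tool frame: the origin (TCP) lies at the very end of the fingers, on their centre line; the grasp point (between the pads) lies 19 mm behind it (r.grip_depth is the distance from the TCP to the grasp point, in m); z points along the fingers, y is the line along which they close (so a half turn about z gives the same grasp; the last joint's range is limited). The gripper opens to 88 mm and grips with 3 to 60 N. Pads are 19 mm wide; open, the fingers measure 130 mm over their backs; the gripper's body (78 mm by 193 mm) begins 47 mm behind the grasp point.
Start: joints at [16.507, 20.546, 0.682, 0, -70.136, -16.507], TCP at [0.675, -0, 0.227] pointing down, gripper open.
Joint ranges: [-176.03, 176.03], [-82.01, 121.73], [-58.28, 71.71], [-173.87, 95.51], [-174.79, -0.11], [-173.66, 173.66]. Speed limits (degrees/s): [136.94, 136.94, 172.46, 180, 180, 180].

### API

Orientations are given as [roll, pitch, yaw] about the fixed x, y, z axes, in that order (R = Rz(yaw) Ry(pitch) Rx(roll)).
In Python, from plant import r gives the robot as it stands.
- The arm moves only by the tool play_rows, never from a script. Its argument "rows" is a list that holds one entry, the list of rows, each a list of 5 numbers: the closure, from 0 (fully open) to 1 (shut), then the shift along the tool's x, y, z each as a share of 0.5 m, from -1 to 1, then the turn about the tool's z as a share of 1.5 rad, from -1 to 1. A call has exactly 8 rows; each row is the pose to reach, as a shift and turn from the pose commanded when the call began, along the tool's axes at that moment; what a row does not reach only later rows make up. A row lasts 1/12 s, in which the tool goes at most 41.7 mm and 7.16 degrees, less where a joint would pass 70% of its speed; a pose out of reach is approached as far as the arm can. A call with a number of a shift or a turn outside -1 to 1 is refused whole. A call with a gripper value outside its range is refused whole. The fingers move at their own pace and stop on an object; "squeeze" is the grip in N (left out, the last holds). Time passes only in rows, so rows that repeat a pose let the fingers close, or fill a call up. It gives the time, the measured TCP pose, the force, the opening and the grip force at its end, in the units of the state.
- r.get_state(): the state, without advancing time (a new reading comes with each control period).
- r.capture(name): name is "scene" or "side" or "wrist"; returns the picture (420x560x3 uint8, red, green, blue); there is no depth.
- r.camera_info(name): a dict with "fovy" (degrees; the focal length in pixels is half the picture's height over the tangent of half this angle, whatever the lens; pixels are square), "cx", "cy" (the principal point, pixels), "pose" (4x4, takes a point from camera to world coordinates). Camera axes: x right, y down, z forward; pixel columns grow to the right and rows downward; lengths in m; the calibration is good to about 2 mm. A picture is of the moment at which its call begins: read the wrist's pose just before it. camera_info takes no time and is no camera call; for the wrist camera it gives the pose at the moment of the call.
- r.close_job(): hands the job in; it is judged then, once.
The state is a dict: "time_s": time; "joints": joint angles; "qd": joint speeds; "joint_torque": joint torques, N m; "tcp_pos": TCP position; "eef_rot": TCP orientation; "contact_force": force on the tool from outside, world axes, zero at the start; "moment": the same for the moment, N m; "gripper_width": finger opening in m; "gripper_force": force on a finger pad.
Only numpy, scipy, OpenCV 4.12 (cv2) and the standard library are available. Lean on these libraries where they do the work, as an engineer would, in place of code of your own. Each camera call takes 0.05 s, during which the arm holds its last target. There are 200 camera calls.

## Working session

There is one attempt and no reset: what is moved stays moved. The work goes in short steps, Python scripts to look and compute and a tool call to move; the robot and the scene stay as the last step left them, time stands still between calls to the robot, and variables do not carry over. Pictures are saved under pics/ and viewed, at most 14 in all, crops included, and the job is handed in when it is done.

Besides the shell and the picture viewer there is one more tool, called by a JSON object that holds its "method" and its "body", one argument or row to a line. play_rows: Moves the arm, as the interface text tells. Its arguments: {"type":"object","properties":{"rows":{"type":"array","items":{"type":"array","items":{"type":"array","items":{"type":"number"}}}},"squeeze":{"type":"number"}},"required":["rows"]}

```bash
mkdir -p pics
python3 - <<'E'
from plant import r
import cv2
for n in ("scene","side"):
    im=r.capture(n); cv2.imwrite(f"pics/{n}0.png",cv2.resize(im[:,:,::-1],(800,600),interpolation=cv2.INTER_CUBIC))
    i=r.camera_info(n); print(n,i)
print(r.get_state())
E
```

```text
scene {'fovy': 49.05566205795158, 'cx': 272.8300526366975, 'cy': 221.82595167015015, 'pose': array([[-0.49200425,  0.58914257, -0.64097024,  1.37109374],
       [ 0.87043174,  0.31872337, -0.37518529,  0.45439985],
       [-0.01674544, -0.7425136 , -0.66962165,  0.91873596],
       [ 0.        ,  0.        ,  0.        ,  1.        ]])}
side {'fovy': 47.951610843062234, 'cx': 278.6092008110189, 'cy': 208.0607174753091, 'pose': array([[ 0.76137262, -0.44348792,  0.47289555, -0.01524101],
       [-0.64826857, -0.51210362,  0.56346939, -0.7085044 ],
       [-0.00772035, -0.73557348, -0.67740095,  0.93003272],
       [ 0.        ,  0.        ,  0.        ,  1.        ]])}
{'time_s': 0.1, 'joints': array([ 1.65065843e+01,  2.05865863e+01,  6.39658643e-01, -1.69590633e-02,
       -7.01361304e+01, -1.65098797e+01]), 'qd': array([-0.01626115, -0.17983062,  0.10723606,  0.12018774, -0.10046638,
       -0.06066274]), 'joint_torque': array([-1.42273191e-03, -5.84165347e+01,  2.93752134e+01,  7.01551259e+00,
        1.01412315e-02, -6.66964229e-05]), 'tcp_pos': array([ 6.74567532e-01, -3.43101751e-05,  2.25732060e-01]), 'eef_rot': array([ 1.79915835e+02, -8.31932604e-03, -9.00090633e+01]), 'contact_force': array([-0.36408388, -0.08185515, -0.13061063]), 'moment': array([-0.01431708,  0.0160535 , -0.01813343]), 'gripper_force': 0.0, 'gripper_width': 0.08746225406773465}
```

View pics/scene0.png

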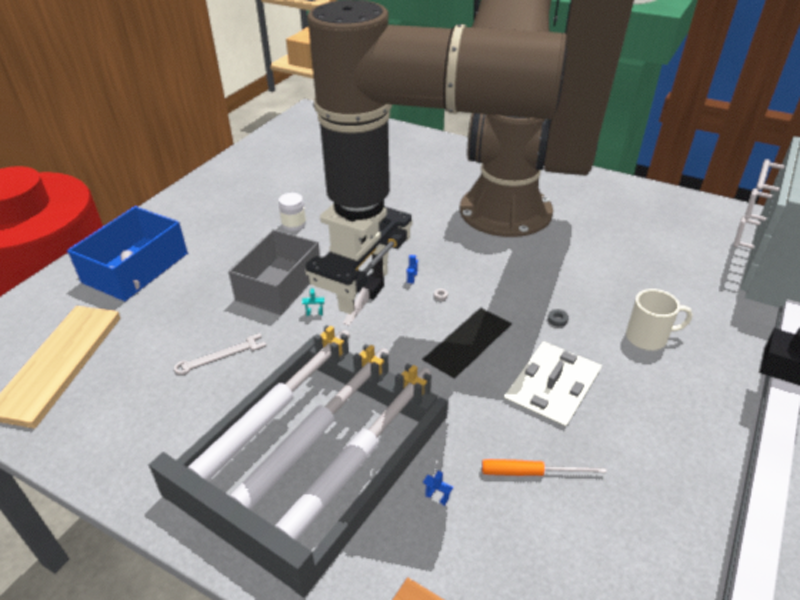

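View pics/side0.png

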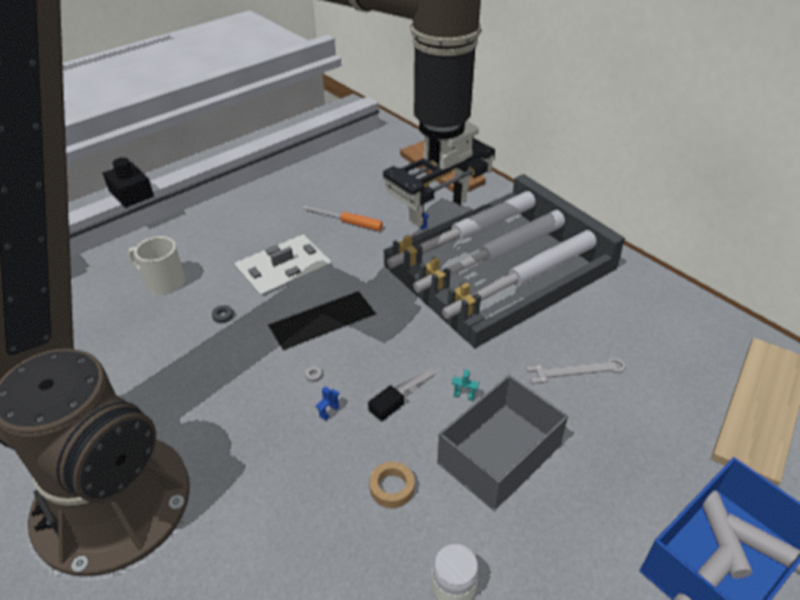

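Three brass clips are seated: in the side view at about (408,248), (436,272) and (466,297). The blue and turquoise look-alikes lie on the table at (328,403), (465,384) and (424,215), so they aren't part of the job. The wedge is at (387,404)–(435,375), the tub at (502,440), the lid at (282,262) and the mat at (322,320). I'll enlarge both views.

```bash
cat > h.py <<'E'
import numpy as np, cv2
from scipy.spatial.transform import Rotation as R
def cam(i):
    f=210/np.tan(np.radians(i["fovy"])/2); return f,i["cx"],i["cy"],np.array(i["pose"])
def ray(i,u,v):
    f,cx,cy,P=cam(i); d=P[:3,:3]@np.array([(u-cx)/f,(v-cy)/f,1]); return P[:3,3],d
def onz(i,u,v,z):
    o,d=ray(i,u,v); return o+d*(z-o[2])/d[2]
def proj(i,p):
    f,cx,cy,P=cam(i); q=P[:3,:3].T@(np.array(p)-P[:3,3]); return np.array([f*q[0]/q[2]+cx,f*q[1]/q[2]+cy])
def tri(l):
    A=np.zeros((3,3));b=np.zeros(3)
    for i,u,v in l:
        o,d=ray(i,u,v); d=d/np.linalg.norm(d); M=np.eye(3)-np.outer(d,d); A+=M;b+=M@o
    return np.linalg.solve(A,b)
def crop(im,x0,y0,w,h,s,name):
    c=cv2.resize(im[y0:y0+h,x0:x0+w,::-1],None,fx=s,fy=s,interpolation=cv2.INTER_CUBIC)
    c=c.copy()
    for k in range(0,w,20): cv2.putText(c,str(x0+k),(int(k*s),8),0,.3,(0,0,255),1); cv2.line(c,(int(k*s),10),(int(k*s),14),(0,0,255),1)
    for k in range(0,h,20): cv2.putText(c,str(y0+k),(0,int(k*s)+4),0,.3,(0,0,255),1)
    cv2.imwrite("pics/"+name,c)
E
python3 - <<'E'
import cv2
from h import *
a=cv2.resize(cv2.imread("pics/side0.png"),(560,420))[:,:,::-1]
from plant import r
a=r.capture("side"); b=r.capture("scene")
crop(a,165,130,280,215,2.8,"s1.png")
crop(b,155,150,270,190,2.9,"c1.png")
E
```

```text
(no output)
```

View pics/s1.png

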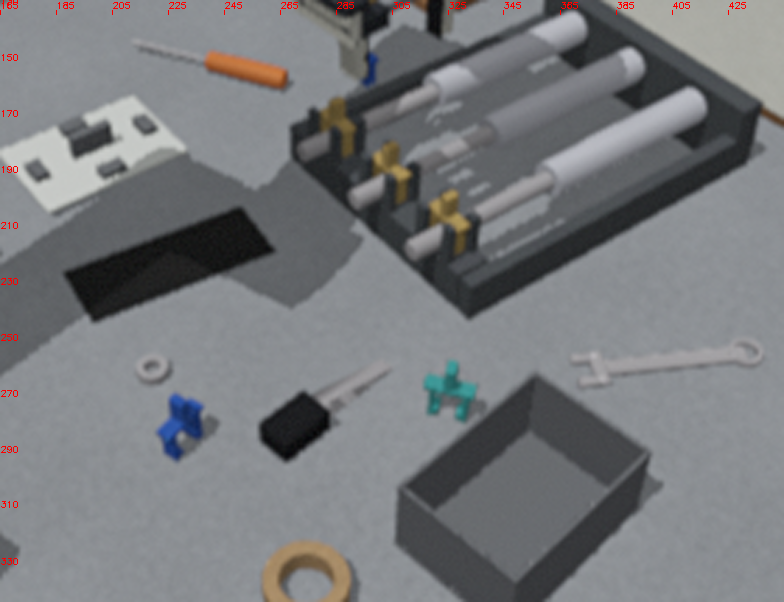

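View pics/c1.png

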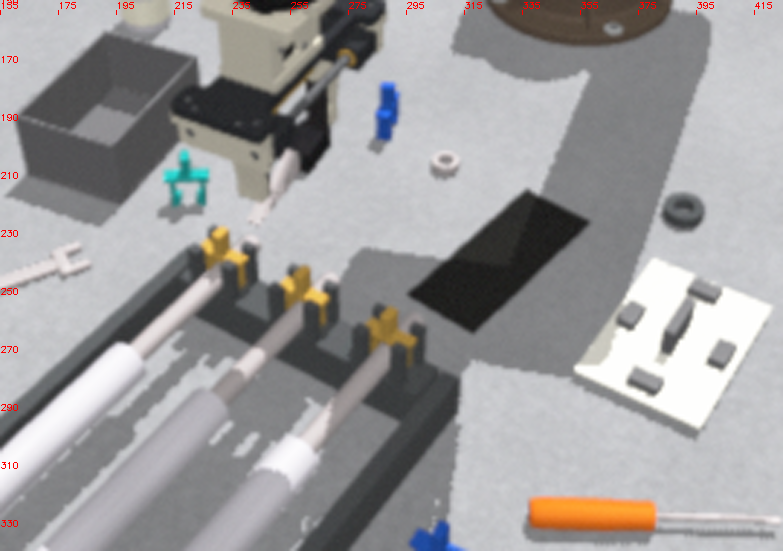

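Run:
```python
from h import *
from plant import r
S=r.camera_info("side"); C=r.camera_info("scene")
s=lambda p:(165+p[0]/2.8-.3,130+p[1]/2.8-.3); c=lambda p:(155+p[0]/2.9-.3,150+p[1]/2.9-.3)
np.set_printoptions(precision=4,suppress=True)
for n,a,b in (("clip2",(336,102),(384,315)),("clip1",(388,147),(299,275)),("clip0",(446,196),(217,235))):
    print(n,tri([(S,*s(a)),(C,*c(b))]),onz(S,*s(a),.109),onz(C,*c(b),.109))
def rect(n,pts,f,i,z):
    q=np.array([onz(i,*f(p),z)[:2] for p in pts]); 
    print(n,q.mean(0),cv2.minAreaRect(q.astype(np.float32)*1000)); print(q)
rect("mat S",[(66,273),(242,208),(273,250),(92,321)],s,S,.002)
rect("mat C",[(528,190),(590,222),(473,332),(408,293)],c,C,.002)
rect("lid S",[(134,96),(187,149),(52,213),(0,155)],s,S,.013)
rect("lid C",[(655,258),(774,306),(698,438),(574,370)],c,C,.013)
rect("tub S",[(536,374),(650,453),(400,488),(517,585)],s,S,.08)
rect("tub C",[(108,32),(199,58),(120,152),(16,121)],c,C,.08)
rect("handle S",[(262,428),(305,393),(329,412),(286,440)],s,S,.028)
print("tip",onz(S,*s((393,362)),.0015))
```

```text
clip2 [0.689  0.0967 0.1061] [0.685 0.097 0.109] [0.6941 0.0958 0.109 ]
clip1 [0.6815 0.0098 0.1052] [0.6763 0.0097 0.109 ] [0.6874 0.0093 0.109 ]
clip0 [ 0.6736 -0.0796  0.106 ] [ 0.6685 -0.0787  0.109 ] [ 0.679  -0.0806  0.109 ]
mat S [0.4794 0.1133] ((479.1304016113281, 112.99539184570312), (73.65193939208984, 197.41030883789062), 78.60423278808594)
[[0.3914 0.1682]
 [0.5832 0.1296]
 [0.5679 0.0591]
 [0.3751 0.0964]]
mat C [0.48  0.113] ((479.9573059082031, 113.31587219238281), (77.9285659790039, 196.68075561523438), 78.09210205078125)
[[0.376  0.0956]
 [0.3915 0.1702]
 [0.5842 0.1312]
 [0.5681 0.0549]]
lid S [0.5108 0.2966] ((511.614013671875, 296.4233093261719), (117.36624908447266, 171.52220153808594), 87.17945098876953)
[[0.6002 0.3508]
 [0.5897 0.2344]
 [0.4231 0.242 ]
 [0.4303 0.3592]]
lid C [0.5142 0.3005] ((517.0843505859375, 299.96319580078125), (121.77734375, 183.05355834960938), 85.879150390625)
[[0.4216 0.2479]
 [0.4301 0.3666]
 [0.6128 0.3541]
 [0.5922 0.2335]]
tub S [ 0.5124 -0.3305] ((512.2648315429688, -331.2304992675781), (167.63125610351562, 118.37965393066406), 3.548847198486328)
[[ 0.5917 -0.267 ]
 [ 0.5994 -0.3822]
 [ 0.426  -0.2773]
 [ 0.4323 -0.3955]]
tub C [ 0.5192 -0.3211] ((518.3219604492188, -319.9146728515625), (173.38531494140625, 124.01178741455078), 4.776302814483643)
[[ 0.437  -0.3878]
 [ 0.4303 -0.2711]
 [ 0.5996 -0.2509]
 [ 0.6099 -0.3745]]
handle S [ 0.4346 -0.1383] ((433.2053527832031, -138.9849395751953), (53.26512145996094, 30.0662841796875), 3.9895689487457275)
[[ 0.4057 -0.1278]
 [ 0.4587 -0.1221]
 [ 0.4608 -0.1521]
 [ 0.4132 -0.1512]]
tip [ 0.5583 -0.1298  0.0015]
```

```bash
cat >> h.py <<'E'
import json,os,math
def setc(x,y,z,yaw): json.dump([x,y,z,yaw],open("cmd.json","w"))
def getc(): return json.load(open("cmd.json"))
def share(T,Y=None,C=None):
    "shares from commanded pose C=[x,y,z,yaw deg] to target T xyz, yaw Y"
    C=C or getc(); Y=C[3] if Y is None else Y
    t=math.radians(C[3]); d=np.array(T)-C[:3]
    dy=(Y-C[3]+180)%360-180
    s=[d[0]*math.cos(t)+d[1]*math.sin(t), d[0]*math.sin(t)-d[1]*math.cos(t), -d[2]]
    return [round(float(v)/.5,4) for v in s]+[round(-math.radians(dy)/1.5,4)]
def plan(*wps):
    "chain of (x,y,z[,yaw]) waypoints; prints shares of each, saves the last as commanded"
    for w in wps:
        C=getc(); Y=w[3] if len(w)>3 else C[3]; print([round(v,4) for v in w],share(w[:3],Y)); setc(*w[:3],Y)
E
python3 - <<'E'
from h import *
from plant import r
np.set_printoptions(precision=4,suppress=True)
setc(.675,0,.227,-90)
i=r.camera_info("wrist"); st=r.get_state()
T=np.eye(4);T[:3,:3]=R.from_euler("xyz",st["eef_rot"],degrees=True).as_matrix();T[:3,3]=st["tcp_pos"]
print(i["fovy"],i["cx"],i["cy"]);print(np.linalg.inv(T)@i["pose"])
plan((.44,-.137,.3,-45),(.44,-.137,.3,4))
E
```

```text
67.46310273706565 278.50875584919396 208.4626534376632
[[ 0.0008 -0.9516 -0.3072  0.0822]
 [ 1.      0.0005  0.0009  0.001 ]
 [-0.0007 -0.3072  0.9516 -0.1583]
 [ 0.      0.      0.      1.    ]]
[0.44, -0.137, 0.3, -45] [0.274, 0.47, -0.146, -0.5236]
[0.44, -0.137, 0.3, 4] [0.0, -0.0, -0.0, -0.5701]
```

{"method": "play_rows", "body": {
  "rows": [
    [[0,0.274,0.47,-0.146,-0.5236],[0,0.274,0.47,-0.146,-0.5236],[0,0.274,0.47,-0.146,-0.5236],[0,0.274,0.47,-0.146,-0.5236],[0,0.274,0.47,-0.146,-0.5236],[0,0.274,0.47,-0.146,-0.5236],[0,0.274,0.47,-0.146,-0.5236],[0,0.274,0.47,-0.146,-0.5236]]
  ]
}}

```text
time_s: 0.87
tcp_pos: [0.4365, -0.139, 0.3023]
eef_rot: [-179.8, -0.2, -44.9]
contact_force: [0.4, -0.0, -0.2]
gripper_width: 0.0874
gripper_force: 0.0
```

{"method": "play_rows", "body": {
  "rows": [
    [[0,0,0,0,-0.5701],[0,0,0,0,-0.5701],[0,0,0,0,-0.5701],[0,0,0,0,-0.5701],[0,0,0,0,-0.5701],[0,0,0,0,-0.5701],[0,0,0,0,-0.5701],[0,0,0,0,-0.5701]]
  ]
}}

```text
time_s: 1.53
tcp_pos: [0.44, -0.1369, 0.2994]
eef_rot: [-180.0, 0.0, 4.3]
contact_force: [-0.2, -0.5, -1.1]
gripper_width: 0.0875
gripper_force: 0.0
```

Run:
```python
from h import *
from plant import r
i=r.camera_info("wrist"); im=r.capture("wrist"); st=r.get_state()
print(st["tcp_pos"],st["eef_rot"],st["joints"])
for p in ([.48,-.135,0],[.53,-.33,.08],[.68,0,.109]): print(proj(i,p))
crop(im,0,0,560,420,1.4286,"w1.png")
```

```text
[ 0.43999847 -0.13692609  0.29941163] [-1.79994710e+02  1.14191400e-02  3.87693237e+00] [ 7.30494833e+00 -2.67620857e+00 -1.79684870e+01 -6.18184973e-03
 -7.47188040e+01  8.65736134e+01]
[280.38364944 138.2175624 ]
[453.21655856 113.59483681]
[147.27573141 -89.92629848]
```

View pics/w1.png

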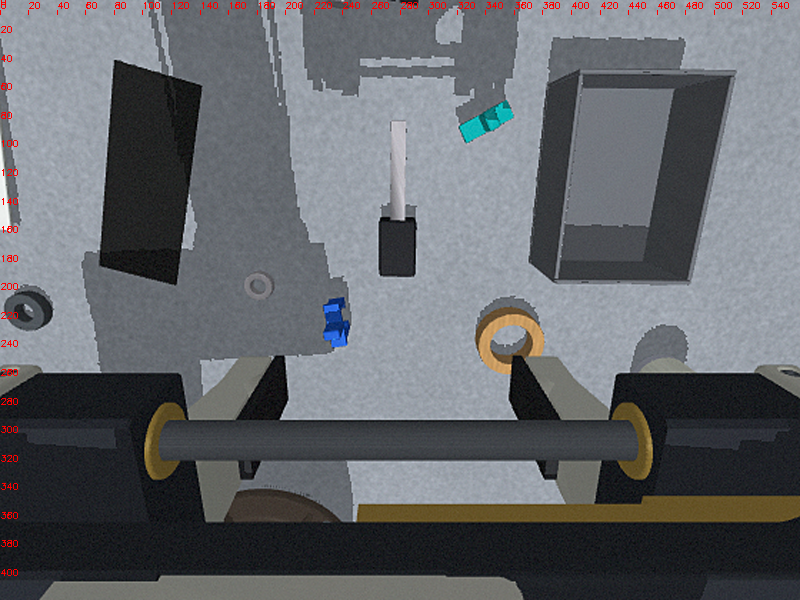

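The wedge is at (398,121) tip to (397,275) rear; the tub rim corners are (580,70), (735,70), (690,284), (554,282), and the mat is at (114,60), (202,86), (176,285), (99,265).

Run:
```python
from h import *
from plant import r
np.set_printoptions(precision=4,suppress=True)
i=r.camera_info("wrist"); k=560/800
P=lambda u,v,z:onz(i,u*k-.3,v*k-.3,z)
tip=P(398.5,121,.003); rear=P(397.5,275.5,.028); d=(tip-rear)[:2]
print("wedge",tip,rear,np.linalg.norm(d),np.degrees(np.arctan2(d[1],d[0])))
print("handle sides",P(380,250,.028),P(415.5,250,.028))
for n,z,q in (("tub",.08,[(580,70),(735,70),(690,284),(554,283)]),("mat",.002,[(114,60),(202,86),(176,285),(99,265)])):
    w=np.array([P(*p,z)[:2] for p in q]); print(n,w.mean(0),cv2.minAreaRect((w*1000).astype(np.float32)));print(w)
```

```text
wedge [ 0.551  -0.1279  0.003 ] [ 0.4073 -0.1368  0.028 ] 0.1439858533566101 3.534202099119884
handle sides [ 0.4317 -0.1181  0.028 ] [ 0.4341 -0.1525  0.028 ]
tub [ 0.5116 -0.327 ] ((511.7969970703125, -327.1329040527344), (168.91795349121094, 119.02488708496094), 3.487166404724121)
[[ 0.5916 -0.2632]
 [ 0.5997 -0.3805]
 [ 0.4311 -0.3917]
 [ 0.4239 -0.2729]]
mat [0.4795 0.1146] ((479.4940185546875, 114.62920379638672), (80.12565612792969, 198.95936584472656), 78.39134216308594)
[[0.585  0.1339]
 [0.5688 0.0554]
 [0.374  0.0954]
 [0.3904 0.1736]]
```

Run:
```python
from h import *
plan((.57,.01,.34,-5))
```

```text
[0.57, 0.01, 0.34, -5] [0.2799, -0.2751, -0.08, 0.1047]
```

{"method": "play_rows", "body": {
  "rows": [
    [[0.3,0.2799,-0.2752,-0.08,0.1047],[0.3,0.2799,-0.2752,-0.08,0.1047],[0.3,0.2799,-0.2752,-0.08,0.1047],[0.3,0.2799,-0.2752,-0.08,0.1047],[0.3,0.2799,-0.2752,-0.08,0.1047],[0.3,0.2799,-0.2752,-0.08,0.1047],[0.3,0.2799,-0.2752,-0.08,0.1047],[0.3,0.2799,-0.2752,-0.08,0.1047]]
  ]
}}

```text
time_s: 2.25
tcp_pos: [0.5698, 0.0101, 0.3389]
eef_rot: [180.0, 0.1, -5.1]
contact_force: [-1.0, -0.5, -0.5]
gripper_width: 0.0613
gripper_force: 0.0
```

{"method": "play_rows", "body": {
  "rows": [
    [[0.3,0,0,0,0],[0.3,0,0,0,0],[0.3,0,0,0,0],[0.3,0,0,0,0],[0.3,0,0,0,0],[0.3,0,0,0,0],[0.3,0,0,0,0],[0.3,0,0,0,0]]
  ]
}}

```text
time_s: 2.92
tcp_pos: [0.57, 0.0099, 0.3396]
eef_rot: [-180.0, -0.0, -5.0]
contact_force: [-0.0, -0.6, 0.4]
gripper_width: 0.0616
gripper_force: 0.0
```

Run:
```python
from h import *
from plant import r
i=r.camera_info("wrist"); im=r.capture("wrist"); st=r.get_state()
print(st["tcp_pos"],st["eef_rot"],st["joints"])
np.save("w2.npy",np.array([i["fovy"],i["cx"],i["cy"]])); np.save("w2p.npy",i["pose"])
crop(im,100,0,360,260,2.2,"w2.png")
```

```text
[0.56999754 0.00997705 0.33956287] [-1.79999327e+02 -6.77074296e-04 -5.00736761e+00] [ 2.06627606e+01  7.61940044e+00 -2.00183090e+00 -3.18101830e-04
 -8.03778667e+01  6.43299250e+01]
```

View pics/w2.png

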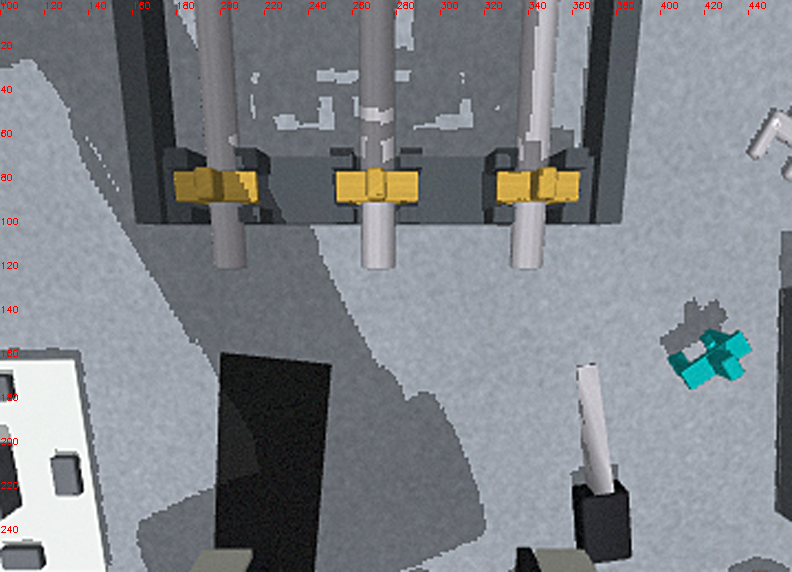

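Run:
```python
from h import *
from plant import r
np.set_printoptions(precision=4,suppress=True)
i=r.camera_info("wrist")
P=lambda u,v,z:onz(i,100+u/2.2-.3,v/2.2-.3,z)
for n,b,s in (("clip2",216,231),("clip1",377,379),("clip0",538,527)):
    print(n,P(b,186,.084),"spindle",P(s,250,.06),P(s,268,.06))
print("spindle2 far",P(215,20,.06),"0 far",P(541,20,.06))
print("wedge tip",P(587,365,.003))
```

```text
clip2 [0.6871 0.1004 0.084 ] spindle [0.6525 0.1029 0.06  ] [0.6421 0.1045 0.06  ]
clip1 [0.6793 0.011  0.084 ] spindle [0.6448 0.0136 0.06  ] [0.6343 0.0145 0.06  ]
clip0 [ 0.6715 -0.0784  0.084 ] spindle [ 0.637  -0.0758  0.06  ] [ 0.6265 -0.0755  0.06  ]
spindle2 far [0.7736 0.0924 0.06  ] 0 far [ 0.758  -0.0868  0.06  ]
wedge tip [ 0.5519 -0.127   0.003 ]
```

Run:
```python
from h import *
plan((.434,-.135,.12,3.5),(.434,-.135,.03,3.5),(.434,-.135,.005,3.5),(.434,-.135,.12,3.5))
```

```text
[0.434, -0.135, 0.12, 3.5] [-0.2457, 0.3126, 0.44, -0.0989]
[0.434, -0.135, 0.03, 3.5] [0.0, 0.0, 0.18, -0.0]
[0.434, -0.135, 0.005, 3.5] [0.0, 0.0, 0.05, -0.0]
[0.434, -0.135, 0.12, 3.5] [0.0, 0.0, -0.23, -0.0]
```

{"method": "play_rows", "body": {
  "rows": [
    [[0.3,-0.2457,0.3126,0.44,-0.0989],[0.3,-0.2457,0.3126,0.44,-0.0989],[0.3,-0.2457,0.3126,0.44,-0.0989],[0.3,-0.2457,0.3126,0.44,-0.0989],[0.3,-0.2457,0.3126,0.44,-0.0989],[0.3,-0.2457,0.3126,0.44,-0.0989],[0.3,-0.2457,0.3126,0.44,-0.0989],[0.3,-0.2457,0.3126,0.44,-0.0989]]
  ]
}}

```text
time_s: 3.63
tcp_pos: [0.4271, -0.1368, 0.1147]
eef_rot: [-179.9, 0.5, 3.3]
contact_force: [-1.6, -0.3, -0.2]
gripper_width: 0.0615
gripper_force: 0.0
```

{"method": "play_rows", "body": {
  "rows": [
    [[0.3,0,0,0.05,0],[0.3,0,0,0.1,0],[0.3,0,0,0.15,0],[0.3,0,0,0.19,0],[0.3,0,0,0.22,0],[0.3,0,0,0.23,0],[0.3,0,0,0.23,0],[0.3,0,0,0.23,0]]
  ]
}}

```text
time_s: 4.3
tcp_pos: [0.4345, -0.1349, 0.005]
eef_rot: [180.0, -0.0, 3.5]
contact_force: [0.6, -0.3, 0.3]
gripper_width: 0.0612
gripper_force: 0.0
```

{"method": "play_rows", "body": {
  "rows": [
    [[1,0,0,0,0],[1,0,0,0,0],[1,0,0,0,0],[1,0,0,0,0],[1,0,0,0,0],[1,0,0,0,0],[1,0,0,0,0],[1,0,0,0,0]]
  ],
  "squeeze": 60
}}

```text
time_s: 4.97
tcp_pos: [0.4343, -0.135, 0.0051]
eef_rot: [180.0, -0.0, 3.5]
contact_force: [-0.8, -0.8, 6.7]
gripper_width: 0.035
gripper_force: 60.0
```

Run:
```python
from h import *
d=np.array([.9962,-.0872]); c=np.array([.6715,-.0784])
f=lambda s,z:(*(c+d*s/1000),z,-5)
setc(.434,-.135,.005,3.5)
plan((.434,-.135,.12,3.5),f(-185,.12),f(-185,.077),f(-140,.077))
```

```text
[0.434, -0.135, 0.12, 3.5] [0.0, 0.0, -0.23, -0.0]
[np.float64(0.4872), np.float64(-0.0623), 0.12, -5] [0.1151, -0.1387, -0.0, 0.0989]
[np.float64(0.4872), np.float64(-0.0623), 0.077, -5] [0.0, -0.0, 0.086, -0.0]
[np.float64(0.532), np.float64(-0.0662), 0.077, -5] [0.09, 0.0, -0.0, -0.0]
```

{"method": "play_rows", "body": {
  "rows": [
    [[1,0,0,-0.05,0],[1,0,0,-0.1,0],[1,0,0,-0.15,0],[1,0,0,-0.2,0],[1,0,0,-0.23,0],[1,0,0,-0.23,0],[1,0,0,-0.23,0],[1,0,0,-0.23,0]]
  ]
}}

```text
time_s: 5.63
tcp_pos: [0.4333, -0.1349, 0.1188]
eef_rot: [-180.0, 0.1, 3.5]
contact_force: [-0.6, -0.7, -1.1]
gripper_width: 0.0354
gripper_force: 60.0
```

{"method": "play_rows", "body": {
  "rows": [
    [[1,0.02,-0.025,0,0.02],[1,0.04,-0.05,0,0.04],[1,0.06,-0.075,0,0.06],[1,0.08,-0.1,0,0.08],[1,0.1,-0.12,0,0.09],[1,0.1151,-0.1387,0,0.0989],[1,0.1151,-0.1387,0,0.0989],[1,0.1151,-0.1387,0,0.0989]]
  ]
}}

```text
time_s: 6.3
tcp_pos: [0.4864, -0.0621, 0.1181]
eef_rot: [180.0, 0.2, -4.9]
contact_force: [-0.9, -0.0, -1.5]
gripper_width: 0.0355
gripper_force: 60.0
```

{"method": "play_rows", "body": {
  "rows": [
    [[1,0,0,0.03,0],[1,0,0,0.06,0],[1,0,0,0.086,0],[1,0.03,0,0.086,0],[1,0.06,0,0.086,0],[1,0.09,0,0.086,0],[1,0.09,0,0.086,0],[1,0.09,0,0.086,0]]
  ]
}}

```text
time_s: 6.97
tcp_pos: [0.5318, -0.0668, 0.0758]
eef_rot: [180.0, 0.0, -5.0]
contact_force: [-0.4, -0.0, -0.5]
gripper_width: 0.0357
gripper_force: 59.9
```

Run:
```python
from h import *
from plant import r
im=r.capture("wrist"); b=r.capture("side")
a=cv2.resize(im[60:260,180:400],None,fx=2.6,fy=2.6,interpolation=cv2.INTER_CUBIC)[:,:390+100]
s=cv2.resize(b[165:245,250:360],None,fx=2.8,fy=2.8,interpolation=cv2.INTER_CUBIC)
H=max(a.shape[0],s.shape[0]); o=np.zeros((H,a.shape[1]+s.shape[1],3),np.uint8); o[:a.shape[0],:a.shape[1]]=a;o[:s.shape[0],a.shape[1]:]=s
cv2.imwrite("pics/m1.png",o[:,:,::-1]); print(o.shape)
```

```text
(520, 798, 3)
```

View pics/m1.png

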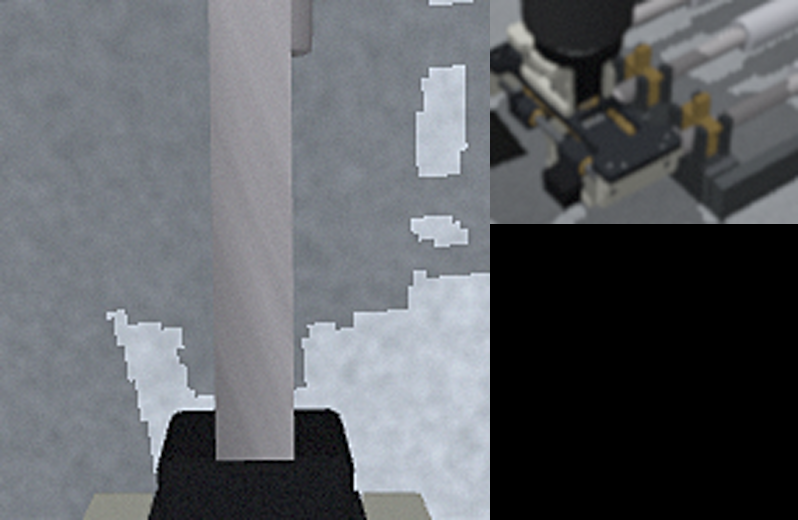

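Run:
```python
from h import *
from plant import r
np.set_printoptions(precision=4,suppress=True)
i=r.camera_info("wrist"); im=r.capture("wrist")
p=onz(i,180+311/2.6-.3,60+40/2.6,.060); b=onz(i,180+292/2.6-.3,60+45/2.6,.082); bl=onz(i,180+210/2.6-.3,60+45/2.6,.082)
n=np.array([.0872,.9962]); c=np.array([.6715,-.0784])
for q in (p,b,bl): print(q,(q[:2]-c)@n)
v=cv2.GaussianBlur(im,(1,5),0)[20:80:12,235:320].sum(2)
for row in v: print(row.tolist())
```

```text
[ 0.6285 -0.0843  0.06  ] -0.009596406186438998
[ 0.6262 -0.0794  0.082 ] -0.004982869272139154
[ 0.6274 -0.0653  0.082 ] 0.009197878478131716
[134, 132, 131, 133, 130, 122, 138, 133, 141, 137, 130, 136, 138, 136, 124, 139, 137, 130, 130, 142, 127, 178, 229, 221, 213, 230, 358, 383, 409, 412, 419, 423, 431, 442, 450, 450, 465, 473, 460, 455, 449, 454, 450, 464, 455, 456, 459, 459, 451, 436, 428, 422, 419, 420, 417, 408, 415, 399, 402, 388, 381, 374, 372, 354, 357, 339, 277, 207, 217, 225, 208, 139, 147, 148, 133, 136, 137, 136, 132, 149, 139, 129, 139, 136, 132]
[131, 128, 130, 136, 138, 142, 134, 133, 130, 128, 126, 130, 132, 137, 136, 133, 135, 131, 122, 139, 128, 132, 128, 112, 183, 522, 490, 475, 483, 481, 481, 481, 486, 483, 491, 490, 484, 491, 485, 478, 485, 481, 477, 476, 477, 474, 471, 472, 467, 460, 469, 479, 471, 488, 485, 496, 448, 395, 393, 386, 376, 366, 365, 353, 352, 343, 201, 125, 125, 136, 135, 127, 141, 128, 123, 132, 133, 129, 142, 132, 133, 128, 137, 129, 140]
[135, 129, 134, 134, 132, 127, 137, 139, 135, 143, 132, 137, 135, 133, 134, 137, 129, 138, 135, 132, 132,
[... 471 characters left out ...]
479, 476, 476, 472, 472, 474, 473, 474, 477, 479, 475, 479, 482, 483, 486, 487, 478, 484, 482, 481, 478, 475, 473, 471, 475, 479, 464, 389, 393, 384, 377, 368, 352, 357, 332, 302, 372, 361, 359, 363, 365, 365, 377, 366, 364, 370, 369, 374, 384, 392, 392, 387, 392, 386, 391]
[369, 373, 370, 380, 384, 372, 377, 370, 368, 364, 356, 363, 371, 373, 380, 367, 382, 383, 389, 390, 385, 386, 373, 374, 367, 415, 455, 442, 454, 455, 461, 471, 469, 479, 478, 474, 469, 469, 470, 470, 478, 480, 475, 470, 469, 475, 477, 488, 484, 487, 485, 483, 483, 480, 484, 480, 469, 388, 390, 374, 371, 360, 351, 347, 326, 310, 401, 386, 386, 394, 392, 399, 402, 399, 392, 393, 383, 382, 381, 387, 389, 400, 400, 400, 400]
```

{"method": "play_rows", "body": {
  "rows": [
    [[1,0,0.0044,0,0],[1,0.015,0.0044,0,0],[1,0.03,0.0044,0,0],[1,0.045,0.0044,0,0],[1,0.06,0.0044,0,0],[1,0.07,0.0044,0,0],[1,0.08,0.0044,0,0],[1,0.08,0.0044,0,0]]
  ]
}}

```text
time_s: 7.78
tcp_pos: [0.5718, -0.0721, 0.0755]
eef_rot: [180.0, 0.1, -5.0]
contact_force: [-1.2, -1.7, -6.1]
gripper_width: 0.0355
gripper_force: 59.9
```

{"method": "play_rows", "body": {
  "rows": [
    [[1,0.01,0,0,0],[1,0.02,0,0,0],[1,0.03,0,0,0],[1,0.04,0,0,0],[1,0.05,0,0,0],[1,0.06,0,0,0],[1,0.06,0,0,0],[1,0.06,0,0,0]]
  ]
}}

```text
time_s: 8.45
tcp_pos: [0.6031, -0.0744, 0.0774]
eef_rot: [-180.0, -0.2, -5.0]
contact_force: [0.1, 0.8, -0.9]
gripper_width: 0.0357
gripper_force: 59.9
```

Run:
```python
from h import *
from plant import r
st=r.get_state(); print(st["tcp_pos"],st["contact_force"],st["moment"])
b=r.capture("side"); c=r.capture("scene")
s=cv2.resize(b[160:250,250:370],None,fx=3.3,fy=3.3,interpolation=cv2.INTER_CUBIC); k=cv2.resize(c[200:300,200:320],None,fx=3.3,fy=3.3,interpolation=cv2.INTER_CUBIC)[:297]
cv2.imwrite("pics/m2.png",np.hstack([s,k])[:,:,::-1])
```

```text
[ 0.60308124 -0.07437392  0.07739425] [ 0.07286712  0.79878525 -0.86363508] [-0.07749426  0.12386491 -0.04370903]
```

View pics/m2.png

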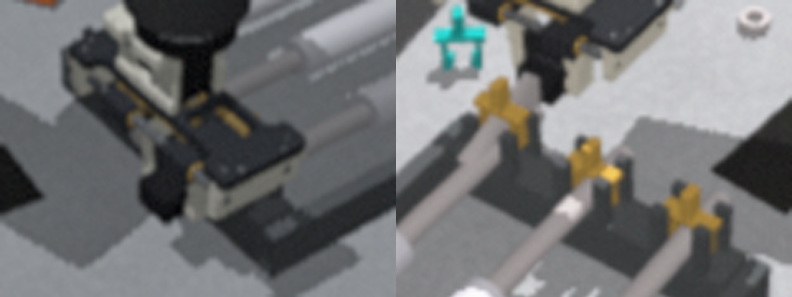

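{"method": "play_rows", "body": {
  "rows": [
    [[1,0.01,0,0,0],[1,0.02,0,0,0],[1,0.026,0,0,0],[1,0.026,0,0,0],[1,0.016,0,0,0],[1,0.006,0,0,0],[1,-0.01,0,0,0],[1,-0.03,0,0,0]]
  ]
}}

```text
time_s: 9.22
tcp_pos: [0.5857, -0.0731, 0.0764]
eef_rot: [180.0, 0.0, -5.0]
contact_force: [0.1, 0.3, -0.9]
gripper_width: 0.0358
gripper_force: 59.9
```

{"method": "play_rows", "body": {
  "rows": [
    [[1,-0.02,0,0,0],[1,-0.05,0,0,0],[1,-0.08,0,0,0],[1,-0.11,0,0,0],[1,-0.15,0,0,0],[1,-0.19,0,0,0],[1,-0.2,0,0,0],[1,-0.2,0,0,0]]
  ]
}}

```text
time_s: 9.88
tcp_pos: [0.485, -0.0644, 0.077]
eef_rot: [-180.0, -0.0, -5.0]
contact_force: [0.3, -0.1, -1.2]
gripper_width: 0.0361
gripper_force: 59.9
```

Run:
```python
from h import *
from plant import r
st=r.get_state(); print(st["tcp_pos"],st["eef_rot"],st["contact_force"])
c=r.capture("scene"); b=r.capture("side"); w=r.capture("wrist")
k=cv2.resize(c[200:300,200:320],None,fx=3.3,fy=3.3,interpolation=cv2.INTER_CUBIC); s=cv2.resize(b[150:250,250:370],None,fx=3.3,fy=3.3,interpolation=cv2.INTER_CUBIC)
cv2.imwrite("pics/m3.png",np.hstack([s,k])[:,:,::-1])
i=r.camera_info("side"); 
for z in (.109,.125): print(proj(i,[.6735,-.079,z]),proj(r.camera_info("scene"),[.6735,-.079,z]))
```

```text
[ 0.48502046 -0.06444267  0.07701439] [-1.79982338e+02 -1.09670868e-02 -4.97509104e+00] [ 0.345398   -0.11072971 -1.24438418]
[325.44071982 198.93802657] [231.23440428 229.66101216]
[325.80723356 194.32339761] [230.75173207 225.09397564]
```

View pics/m3.png

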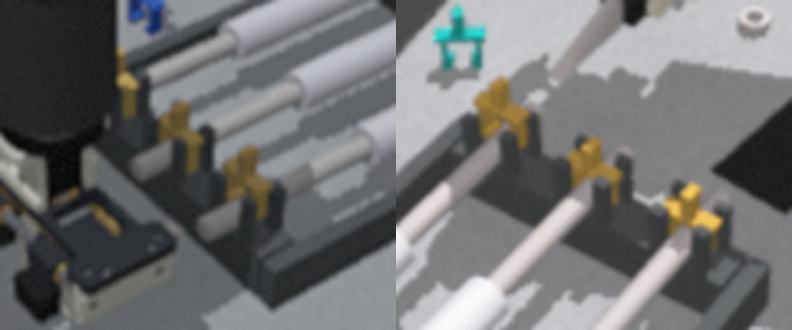

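{"method": "play_rows", "body": {
  "rows": [
    [[1,0,-0.03,0,0],[1,0,-0.07,0,0],[1,0,-0.11,0,0],[1,0,-0.15,0,0],[1,0,-0.175,0,0],[1,0,-0.1795,0,0],[1,0,-0.1795,0,0],[1,0,-0.1795,0,0]]
  ]
}}

```text
time_s: 10.7
tcp_pos: [0.4948, 0.0247, 0.0763]
eef_rot: [180.0, 0.0, -5.0]
contact_force: [-0.4, 0.1, -0.4]
gripper_width: 0.0357
gripper_force: 59.9
```

Run:
```python
from h import *
from plant import r
st=r.get_state(); print(st["tcp_pos"],st["eef_rot"],st["gripper_width"])
im=r.capture("wrist"); v=cv2.GaussianBlur(im,(1,5),0).sum(2)
cv2.imwrite("pics/w4.png",im[:,:,::-1])
i=r.camera_info("wrist")
print("spindle end (lateral 0) proj", proj(i,[.6793-.045*.9962,.011+.045*.0872,.06]))
for y in (4,8,12,40,60): print(y,v[y,230:325:1].tolist())
```

```text
[0.49479151 0.02468531 0.07633375] [ 1.79982192e+02  3.15011698e-02 -4.98353689e+00] 0.03572520592638983
spindle end (lateral 0) proj [275.66144821 -21.24934472]
4 [465, 453, 456, 469, 460, 466, 465, 464, 454, 450, 453, 455, 458, 457, 454, 454, 448, 442, 436, 434, 443, 434, 446, 456, 460, 469, 464, 468, 472, 470, 475, 472, 472, 471, 467, 463, 456, 457, 453, 453, 457, 457, 458, 457, 451, 445, 446, 453, 448, 437, 441, 440, 443, 447, 447, 453, 450, 451, 448, 452, 451, 446, 442, 441, 441, 445, 447, 444, 450, 446, 447, 439, 450, 452, 453, 457, 460, 452, 443, 445, 430, 428, 430, 429, 434, 433, 437, 445, 450, 462, 452, 452, 455, 450, 410]
8 [465, 458, 465, 459, 456, 458, 459, 455, 462, 463, 466, 463, 465, 470, 465, 456, 455, 451, 448, 445, 451, 453, 463, 463, 464, 468, 468, 469, 469, 472, 465, 462, 469, 460, 462, 459, 453, 450, 446, 452, 455, 463, 462, 457, 444, 441, 434, 435, 437, 433, 431, 439, 442, 444, 451, 460, 459, 463, 454, 452, 450, 439, 432, 440, 436, 441, 457, 449, 450, 444, 440, 442, 441, 452, 448, 453, 462, 454, 442, 443, 438, 427, 440, 435, 446, 445, 445, 445, 449, 453, 449, 44
[... 754 characters left out ...]
, 559, 558, 560, 561, 555, 552, 545, 553, 561, 572, 506, 427, 433, 435, 435, 438, 448, 454, 463, 460, 460, 461, 454, 462, 454, 455, 457, 457, 449, 458, 458, 457, 455, 452, 444, 450, 453, 450, 450, 450, 448, 444, 443, 425]
60 [467, 475, 483, 481, 472, 461, 446, 445, 452, 453, 450, 448, 449, 451, 454, 449, 446, 449, 447, 451, 452, 458, 458, 455, 454, 443, 442, 452, 447, 437, 515, 534, 539, 540, 560, 560, 565, 563, 562, 556, 555, 562, 556, 567, 562, 560, 557, 564, 566, 566, 573, 570, 568, 571, 565, 563, 566, 561, 561, 564, 562, 550, 433, 449, 450, 448, 457, 463, 459, 463, 462, 450, 437, 440, 438, 441, 442, 451, 454, 463, 461, 453, 455, 455, 443, 443, 435, 444, 435, 445, 440, 438, 440, 440, 441]
```

{"method": "play_rows", "body": {
  "rows": [
    [[1,0.03,0,0,0],[1,0.06,0,0,0],[1,0.09,0,0,0],[1,0.115,0,0,0],[1,0.135,0,0,0],[1,0.15,0,0,0],[1,0.16,0,0,0],[1,0.17,0,0,0]]
  ]
}}

```text
time_s: 11.42
tcp_pos: [0.5778, 0.0167, 0.0753]
eef_rot: [179.9, 0.2, -5.1]
contact_force: [-2.7, 1.6, -7.0]
gripper_width: 0.0361
gripper_force: 59.9
```

{"method": "play_rows", "body": {
  "rows": [
    [[1,0.012,0,0,0],[1,0.024,0,0,0],[1,0.036,0,0,0],[1,0.048,0,0,0],[1,0.06,0,0,0],[1,0.072,0,0,0],[1,0.086,0,0,0],[1,0.086,0,0,0]]
  ]
}}

```text
time_s: 12.08
tcp_pos: [0.6247, 0.0139, 0.0773]
eef_rot: [-180.0, -0.2, -5.0]
contact_force: [-0.3, -0.5, -0.9]
gripper_width: 0.0358
gripper_force: 59.9
```

{"method": "play_rows", "body": {
  "rows": [
    [[1,0,0,0,0],[1,-0.01,0,0,0],[1,-0.03,0,0,0],[1,-0.06,0,0,0],[1,-0.1,0,0,0],[1,-0.14,0,0,0],[1,-0.18,0,0,0],[1,-0.22,0,0,0]]
  ]
}}

```text
time_s: 12.75
tcp_pos: [0.5107, 0.0233, 0.0766]
eef_rot: [-180.0, -0.0, -5.0]
contact_force: [-0.3, -0.1, -1.5]
gripper_width: 0.0358
gripper_force: 59.9
```

Run:
```python
from h import *
from plant import r
st=r.get_state(); print(st["tcp_pos"],st["eef_rot"],st["gripper_width"])
c=r.capture("scene"); b=r.capture("side")
k=cv2.resize(c[200:300,200:320],None,fx=3.3,fy=3.3,interpolation=cv2.INTER_CUBIC); s=cv2.resize(b[150:250,250:370],None,fx=3.3,fy=3.3,interpolation=cv2.INTER_CUBIC)
cv2.imwrite("pics/m4.png",np.hstack([s,k])[:,:,::-1])
# fin top estimate: brass mask near clip1 in scene
hsv=cv2.cvtColor(c,cv2.COLOR_RGB2HSV); m=cv2.inRange(hsv,(12,110,90),(32,255,255)); n,l,S,_=cv2.connectedComponentsWithStats(m[200:300,200:340])
print([(s[0]+200,s[1]+200,s[2],s[3],s[4]) for s in S[1:].tolist() if s[4]>15])
for z in (.109,.125): print(proj(r.camera_info("scene"),[.6815,.0105,z]),proj(r.camera_info("scene"),[.6735,-.079,z]))
```

```text
[0.51070467 0.02327076 0.07664769] [-1.79991592e+02 -2.79568578e-03 -4.99903671e+00] 0.03581295854670128
[(224, 224, 16, 21, 170), (252, 237, 17, 21, 185), (282, 256, 17, 14, 128)]
[259.41606776 243.21727751] [231.23440428 229.66101216]
[259.18185174 238.62258054] [230.75173207 225.09397564]
```

{"method": "play_rows", "body": {
  "rows": [
    [[1,-0.036,0,0,0],[1,-0.036,-0.04,0,0],[1,-0.036,-0.08,0,0],[1,-0.036,-0.12,0,0],[1,-0.036,-0.16,0,0],[1,-0.036,-0.1795,0,0],[1,-0.036,-0.1795,0,0],[1,-0.036,-0.1795,0,0]]
  ]
}}

```text
time_s: 13.52
tcp_pos: [0.5023, 0.1145, 0.0765]
eef_rot: [180.0, 0.0, -4.9]
contact_force: [-0.3, -0.8, -1.7]
gripper_width: 0.0356
gripper_force: 59.9
```

{"method": "play_rows", "body": {
  "rows": [
    [[1,0.03,0,0,0],[1,0.06,0,0,0],[1,0.09,0,0,0],[1,0.115,0,0,0],[1,0.135,0,0,0],[1,0.15,0,0,0],[1,0.16,0,0,0],[1,0.17,0,0,0]]
  ]
}}

```text
time_s: 14.18
tcp_pos: [0.5857, 0.1059, 0.0753]
eef_rot: [179.9, 0.2, -5.1]
contact_force: [-2.6, 0.9, -6.0]
gripper_width: 0.0356
gripper_force: 59.9
```

{"method": "play_rows", "body": {
  "rows": [
    [[1,0.012,0,0,0],[1,0.024,0,0,0],[1,0.036,0,0,0],[1,0.048,0,0,0],[1,0.06,0,0,0],[1,0.072,0,0,0],[1,0.086,0,0,0],[1,0.086,0,0,0]]
  ]
}}

```text
time_s: 14.85
tcp_pos: [0.6325, 0.1034, 0.0773]
eef_rot: [-180.0, -0.1, -5.0]
contact_force: [0.2, -0.2, -1.5]
gripper_width: 0.0358
gripper_force: 59.9
```

{"method": "play_rows", "body": {
  "rows": [
    [[1,0,0,0,0],[1,-0.01,0,0,0],[1,-0.03,0,0,0],[1,-0.06,0,0,0],[1,-0.1,0,0,0],[1,-0.14,0,0,0],[1,-0.18,0,0,0],[1,-0.22,0,0,0]]
  ]
}}

```text
time_s: 15.52
tcp_pos: [0.5186, 0.1127, 0.0767]
eef_rot: [-180.0, -0.0, -5.0]
contact_force: [0.1, 0.4, -1.2]
gripper_width: 0.0354
gripper_force: 59.9
```

Run:
```python
from h import *
from plant import r
st=r.get_state(); print(st["tcp_pos"],st["eef_rot"],st["gripper_width"])
c=r.capture("scene"); b=r.capture("side")
k=cv2.resize(c[200:300,200:320],None,fx=3.3,fy=3.3,interpolation=cv2.INTER_CUBIC); s=cv2.resize(b[150:250,250:370],None,fx=3.3,fy=3.3,interpolation=cv2.INTER_CUBIC)
cv2.imwrite("pics/m5.png",np.hstack([s,k])[:,:,::-1])
w=r.capture("wrist"); cv2.imwrite("pics/w5.png",cv2.resize(w,(800,600))[:,:,::-1])
setc(*(np.array([.687,.1004])+np.array([.9962,-.0872])*-.167+np.array([.0872,.9962])*-.0022).tolist(),.077,-5); print(getc())
plan((.48,.11,.14,-5),(.4348,.1232,.14,-11.6))
```

```text
[0.51859484 0.112664   0.07668864] [-1.79988604e+02 -4.30349245e-03 -4.99209884e+00] 0.03540258911672916
[0.52044276, 0.11277076000000001, 0.077, -5]
[0.48, 0.11, 0.14, -5] [-0.0801, 0.0126, -0.126, -0.0]
[0.4348, 0.1232, 0.14, -11.6] [-0.0924, -0.0184, -0.0, 0.0768]
```

View pics/m5.png

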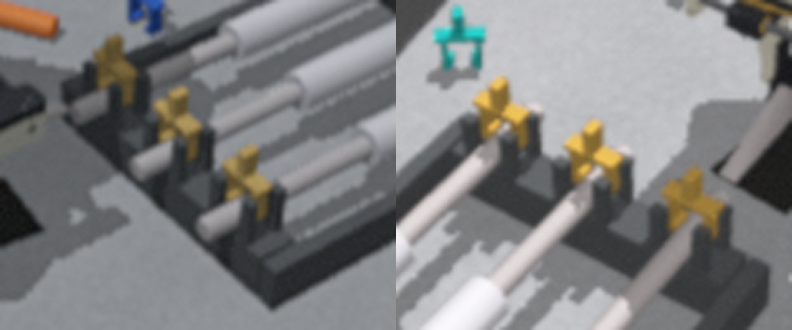

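{"method": "play_rows", "body": {
  "rows": [
    [[1,-0.02,0.004,-0.03,0],[1,-0.04,0.008,-0.06,0],[1,-0.06,0.012,-0.09,0],[1,-0.08,0.0126,-0.126,0],[1,-0.08,0.0126,-0.126,0],[1,-0.08,0.0126,-0.126,0],[1,-0.08,0.0126,-0.126,0],[1,-0.08,0.0126,-0.126,0]]
  ]
}}

```text
time_s: 16.33
tcp_pos: [0.4801, 0.1098, 0.1388]
eef_rot: [180.0, 0.0, -5.0]
contact_force: [0.5, -0.1, -1.1]
gripper_width: 0.0355
gripper_force: 59.9
```

{"method": "play_rows", "body": {
  "rows": [
    [[1,-0.03,-0.006,0,0.02],[1,-0.06,-0.012,0,0.05],[1,-0.0924,-0.0184,0,0.0768],[1,-0.0924,-0.0184,0.05,0.0768],[1,-0.0924,-0.0184,0.1,0.0768],[1,-0.0924,-0.0184,0.15,0.0768],[1,-0.0924,-0.0184,0.2,0.0768],[1,-0.0924,-0.0184,0.2,0.0768]]
  ]
}}

```text
time_s: 17.0
tcp_pos: [0.4323, 0.1211, 0.0351]
eef_rot: [179.6, 0.3, -11.7]
contact_force: [-0.9, 0.1, 0.0]
gripper_width: 0.0358
gripper_force: 59.9
```

{"method": "play_rows", "body": {
  "rows": [
    [[1,0,0,0.02,0],[1,0,0,0.04,0],[1,0,0,0.05,0],[1,0,0,0.058,0],[1,0,0,0.062,0],[1,0,0,0.065,0],[1,0,0,0.065,0],[1,0,0,0.065,0]]
  ]
}}

```text
time_s: 17.67
tcp_pos: [0.4352, 0.1233, 0.0076]
eef_rot: [-180.0, -0.0, -11.6]
contact_force: [-0.1, -1.2, 1.2]
gripper_width: 0.0355
gripper_force: 59.9
```

Run:
```python
from h import *
setc(.4355,.1232,.0075,-11.6)
plan((.4355,.1232,.16,-11.6),(.6715,-.0784,.2,-5),(.6715,-.0784,.103,-5),(.6715,-.0784,.2,-5),(.562,-.324,.2,3.6),(.562,-.324,.046,3.6),(.562,-.324,.2,3.6))
```

```text
[0.4355, 0.1232, 0.16, -11.6] [0.0, -0.0, -0.305, -0.0]
[0.6715, -0.0784, 0.2, -5] [0.5434, 0.3001, -0.08, -0.0768]
[0.6715, -0.0784, 0.103, -5] [0.0, -0.0, 0.194, -0.0]
[0.6715, -0.0784, 0.2, -5] [0.0, -0.0, -0.194, -0.0]
[0.562, -0.324, 0.2, 3.6] [-0.1754, 0.5084, -0.0, -0.1001]
[0.562, -0.324, 0.046, 3.6] [0.0, 0.0, 0.308, -0.0]
[0.562, -0.324, 0.2, 3.6] [0.0, 0.0, -0.308, -0.0]
```

{"method": "play_rows", "body": {
  "rows": [
    [[0.3,0,0,0,0],[0.3,0,0,0,0],[0.3,0,0,0,0],[0.3,0,0,0,0],[0.3,0,0,-0.05,0],[0.3,0,0,-0.12,0],[0.3,0,0,-0.2,0],[0.3,0,0,-0.305,0]]
  ],
  "squeeze": 40
}}

```text
time_s: 18.33
tcp_pos: [0.4342, 0.1226, 0.1499]
eef_rot: [179.9, 0.1, -11.6]
contact_force: [1.3, 1.3, -0.7]
gripper_width: 0.0613
gripper_force: 0.0
```

{"method": "play_rows", "body": {
  "rows": [
    [[0.65,0.07,0.04,-0.02,-0.02],[0.65,0.14,0.08,-0.05,-0.04],[0.65,0.21,0.12,-0.08,-0.06],[0.65,0.28,0.16,-0.08,-0.0768],[0.65,0.35,0.2,-0.08,-0.0768],[0.65,0.42,0.24,-0.08,-0.0768],[0.65,0.49,0.27,-0.08,-0.0768],[0.65,0.5434,0.3001,-0.08,-0.0768]]
  ]
}}

```text
time_s: 19.0
tcp_pos: [0.6728, -0.0805, 0.1881]
eef_rot: [180.0, 0.0, -5.1]
contact_force: [0.4, 1.5, -0.0]
gripper_width: 0.0309
gripper_force: 0.0
```

Run:
```python
from h import *
from plant import r
st=r.get_state(); print(st["tcp_pos"],st["eef_rot"],st["gripper_width"])
i=r.camera_info("wrist"); w=r.capture("wrist")
print(r.camera_info("wrist")["pose"][:3,3]-i["pose"][:3,3])
for p in ([.6715,-.0784,.125],[.6793,.011,.125]): print(proj(i,p))
cv2.imwrite("pics/w6.png",cv2.resize(w,(800,600))[:,:,::-1])
```

```text
[ 0.67275409 -0.08046274  0.18805606] [ 1.79983767e+02  2.08967778e-02 -5.05042530e+00] 0.030925326342872126
[ 0.00265281 -0.00277897 -0.00092139]
[277.72463393 224.22052508]
[158.35091024 224.27065812]
```

View pics/w6.png

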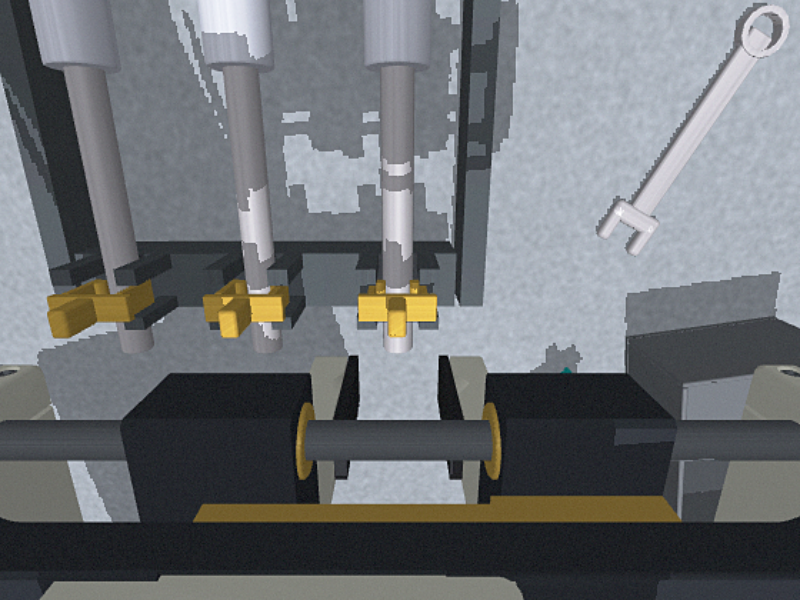

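{"method": "play_rows", "body": {
  "rows": [
    [[0.65,0,0,0,0],[0.65,0,0,0,0],[0.65,0,0,0.04,0],[0.65,0,0,0.08,0],[0.65,0,0,0.12,0],[0.65,0,0,0.16,0],[0.65,0,0,0.18,0],[0.65,0,0,0.18,0]]
  ]
}}

```text
time_s: 19.72
tcp_pos: [0.6691, -0.0777, 0.0968]
eef_rot: [180.0, 0.2, -5.0]
contact_force: [0.9, -0.2, -0.3]
gripper_width: 0.0309
gripper_force: 0.0
```

{"method": "play_rows", "body": {
  "rows": [
    [[0.65,0,0,-0.012,0],[0.65,0,0,-0.012,0],[1,0,0,-0.012,0],[1,0,0,-0.012,0],[1,0,0,-0.012,0],[1,0,0,-0.012,0],[1,0,0,-0.012,0],[1,0,0,-0.012,0]]
  ]
}}

```text
time_s: 20.38
tcp_pos: [0.6711, -0.0788, 0.1051]
eef_rot: [180.0, -0.0, -5.0]
contact_force: [-0.3, -1.7, 2.5]
gripper_width: 0.0095
gripper_force: 40.0
```

Run:
```python
from h import *
from plant import r
st=r.get_state(); print(st["tcp_pos"],st["eef_rot"],st["gripper_width"],st["gripper_force"])
p=st["tcp_pos"]; setc(*p.tolist(),-5)
plan((p[0],p[1],.19,-5),(.562,-.324,.19,3.6),(.562,-.324,.046,3.6),(.562,-.324,.19,3.6))
```

```text
[ 0.67109976 -0.07876801  0.1051113 ] [ 1.79978535e+02 -2.23888598e-02 -5.00155838e+00] 0.009524935794819559 39.9619460105896
[np.float64(0.6711), np.float64(-0.0788), 0.19, -5] [0.0, -0.0, -0.1698, -0.0]
[0.562, -0.324, 0.19, 3.6] [-0.1746, 0.5076, -0.0, -0.1001]
[0.562, -0.324, 0.046, 3.6] [0.0, 0.0, 0.288, -0.0]
[0.562, -0.324, 0.19, 3.6] [0.0, 0.0, -0.288, -0.0]
```

{"method": "play_rows", "body": {
  "rows": [
    [[1,0,0,-0.02,0],[1,0,0,-0.05,0],[1,0,0,-0.09,0],[1,0,0,-0.13,0],[1,0,0,-0.16,0],[1,0,0,-0.17,0],[1,0,0,-0.17,0],[1,0,0,-0.17,0]]
  ]
}}

```text
time_s: 21.05
tcp_pos: [0.6705, -0.0782, 0.1892]
eef_rot: [-180.0, 0.0, -5.0]
contact_force: [-1.2, 0.7, -1.0]
gripper_width: 0.0095
gripper_force: 39.9
```

{"method": "play_rows", "body": {
  "rows": [
    [[1,-0.02,0.06,0,-0.02],[1,-0.04,0.13,0,-0.04],[1,-0.07,0.2,0,-0.06],[1,-0.095,0.27,0,-0.08],[1,-0.12,0.34,0,-0.1],[1,-0.145,0.41,0,-0.1],[1,-0.165,0.47,0,-0.1],[1,-0.1746,0.5076,0,-0.1]]
  ]
}}

```text
time_s: 21.72
tcp_pos: [0.5593, -0.3258, 0.1881]
eef_rot: [-179.9, 0.2, 3.5]
contact_force: [0.7, 0.4, -0.6]
gripper_width: 0.0094
gripper_force: 39.9
```

{"method": "play_rows", "body": {
  "rows": [
    [[1,0,0,0,0],[1,0,0,0.05,0],[1,0,0,0.1,0],[1,0,0,0.16,0],[1,0,0,0.21,0],[1,0,0,0.25,0],[1,0,0,0.27,0],[1,0,0,0.275,0]]
  ]
}}

```text
time_s: 22.38
tcp_pos: [0.562, -0.3236, 0.0516]
eef_rot: [180.0, 0.1, 3.7]
contact_force: [-2.8, 1.8, 14.1]
gripper_width: 0.0098
gripper_force: 40.0
```

Run:
```python
from h import *
from plant import r
b=r.capture("side"); st=r.get_state(); print(st["tcp_pos"],st["eef_rot"],st["contact_force"],st["gripper_width"])
w=r.capture("wrist")
o=np.hstack([cv2.resize(b[220:360,280:420],(400,400)),cv2.resize(w[130:350,140:420],(400,400))])
cv2.imwrite("pics/m7.png",o[:,:,::-1])
```

```text
[ 0.56210196 -0.32355228  0.05188733] [1.79970115e+02 5.72245986e-02 3.65795761e+00] [-0.07642538 -0.83971152  0.08943764] 0.00944977047389768
```

View pics/m7.png

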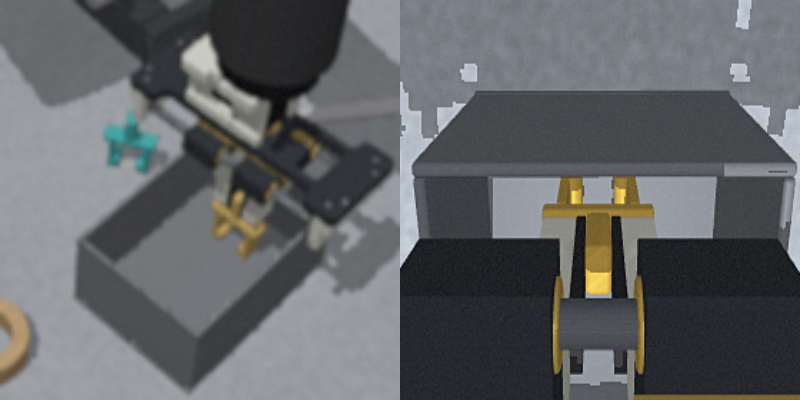

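Run:
```python
from h import *
setc(.562,-.324,.1895,3.6)
plan((.6793,.011,.1895,-5),(.514,-.3275,.1895,3.6))
setc(.514,-.3275,.1895,3.6)
plan((.687,.1004,.1895,-5),(.466,-.330,.1895,3.6))
```

```text
[0.6793, 0.011, 0.1895, -5] [0.2762, -0.6539, -0.0, 0.1001]
[0.514, -0.3275, 0.1895, 3.6] [-0.2703, 0.7032, -0.0, -0.1001]
[0.687, 0.1004, 0.1895, -5] [0.3991, -0.8324, -0.0, 0.1001]
[0.466, -0.33, 0.1895, 3.6] [-0.3653, 0.896, -0.0, -0.1001]
```

{"method": "play_rows", "body": {
  "rows": [
    [[0.65,0,0,0,0],[0.65,0,0,0,0],[0.65,0,0,0,0],[0.65,0,0,-0.04,0],[0.65,0,0,-0.1,0],[0.65,0,0,-0.17,0],[0.65,0,0,-0.24,0],[0.65,0,0,-0.275,0]]
  ]
}}

```text
time_s: 23.15
tcp_pos: [0.5633, -0.3244, 0.1948]
eef_rot: [179.8, -0.3, 3.6]
contact_force: [1.0, 0.1, -0.3]
gripper_width: 0.0305
gripper_force: 0.0
```

{"method": "play_rows", "body": {
  "rows": [
    [[0.65,0.03,-0.07,0,0.02],[0.65,0.06,-0.14,0,0.04],[0.65,0.09,-0.21,0,0.06],[0.65,0.12,-0.28,0,0.08],[0.65,0.15,-0.35,0,0.1],[0.65,0.18,-0.42,0,0.1],[0.65,0.21,-0.49,0,0.1],[0.65,0.24,-0.56,0,0.1]]
  ]
}}

```text
time_s: 23.82
tcp_pos: [0.6643, -0.0348, 0.19]
eef_rot: [-180.0, -0.0, -5.0]
contact_force: [-0.4, 0.1, 0.3]
gripper_width: 0.0311
gripper_force: 0.0
```

Run:
```python
from h import *
from plant import r
C=[.562,-.324,.1895,3.6]
t=math.radians(3.6); x,y=.24*.5,-.56*.5
C=[C[0]+x*math.cos(t)+y*math.sin(t),C[1]+x*math.sin(t)-y*math.cos(t),.1895,3.6-math.degrees(.15)]
setc(*C); print(C,r.get_state()["tcp_pos"]); plan((.6793,.011,.1895,-5),(.6793,.011,.105,-5))
```

```text
[0.6641818619431848, -0.037017653696566344, 0.1895, -4.994366926962348] [ 0.66430332 -0.03475924  0.19000438]
[0.6793, 0.011, 0.1895, -5] [0.0218, -0.0983, -0.0, 0.0001]
[0.6793, 0.011, 0.105, -5] [0.0, -0.0, 0.169, -0.0]
```

{"method": "play_rows", "body": {
  "rows": [
    [[0.65,0.01,-0.05,0,0],[0.65,0.0218,-0.0983,0,0],[0.65,0.0218,-0.0983,0,0],[0.65,0.0218,-0.0983,0.05,0],[0.65,0.0218,-0.0983,0.1,0],[0.65,0.0218,-0.0983,0.14,0],[0.65,0.0218,-0.0983,0.16,0],[0.65,0.0218,-0.0983,0.169,0]]
  ]
}}

```text
time_s: 24.48
tcp_pos: [0.6781, 0.0109, 0.1033]
eef_rot: [179.9, 0.2, -5.0]
contact_force: [0.0, -0.0, 0.5]
gripper_width: 0.0306
gripper_force: 0.0
```

{"method": "play_rows", "body": {
  "rows": [
    [[0.65,0,0,0,0],[1,0,0,0,0],[1,0,0,0,0],[1,0,0,0,0],[1,0,0,0,0],[1,0,0,0,0],[1,0,0,0,0],[1,0,0,0,0]]
  ]
}}

```text
time_s: 25.15
tcp_pos: [0.6795, 0.0111, 0.1058]
eef_rot: [180.0, -0.0, -5.0]
contact_force: [-0.6, -2.0, 1.9]
gripper_width: 0.0096
gripper_force: 39.9
```

{"method": "play_rows", "body": {
  "rows": [
    [[1,0,0,-0.02,0],[1,0,0,-0.05,0],[1,0,0,-0.09,0],[1,0,0,-0.13,0],[1,0,0,-0.16,0],[1,0,0,-0.169,0],[1,0,0,-0.169,0],[1,0,0,-0.169,0]]
  ]
}}

```text
time_s: 25.82
tcp_pos: [0.6787, 0.0116, 0.1892]
eef_rot: [-180.0, 0.0, -5.0]
contact_force: [-0.4, 0.3, -1.9]
gripper_width: 0.0093
gripper_force: 39.9
```

{"method": "play_rows", "body": {
  "rows": [
    [[1,-0.02,0.05,0,0],[1,-0.045,0.12,0,0],[1,-0.075,0.195,0,0],[1,-0.105,0.27,0,0],[1,-0.135,0.345,0,0],[1,-0.16,0.42,0,0],[1,-0.19,0.495,0,0],[1,-0.216,0.5626,0,0]]
  ]
}}

```text
time_s: 26.48
tcp_pos: [0.5449, -0.2609, 0.1882]
eef_rot: [-180.0, 0.1, -5.0]
contact_force: [0.8, 0.0, -1.0]
gripper_width: 0.0098
gripper_force: 39.9
```

{"method": "play_rows", "body": {
  "rows": [
    [[1,-0.025,0.06,0,-0.03],[1,-0.045,0.12,0,-0.07],[1,-0.0543,0.1406,0,-0.1],[1,-0.0543,0.1406,0,-0.1],[1,-0.0543,0.1406,0,-0.1],[1,-0.0543,0.1406,0.05,-0.1],[1,-0.0543,0.1406,0.1,-0.1],[1,-0.0543,0.1406,0.15,-0.1]]
  ]
}}

```text
time_s: 27.15
tcp_pos: [0.5144, -0.326, 0.1136]
eef_rot: [-180.0, -0.0, 3.6]
contact_force: [0.0, 1.0, -1.1]
gripper_width: 0.0095
gripper_force: 39.9
```

{"method": "play_rows", "body": {
  "rows": [
    [[1,0,0,0.04,0],[1,0,0,0.08,0],[1,0,0,0.1,0],[1,0,0,0.115,0],[1,0,0,0.123,0],[1,0,0,0.123,0],[1,0,0,0.123,0],[1,0,0,0.123,0]]
  ]
}}

```text
time_s: 27.82
tcp_pos: [0.5147, -0.3273, 0.0543]
eef_rot: [180.0, -0.1, 3.6]
contact_force: [0.2, -0.0, -1.4]
gripper_width: 0.0096
gripper_force: 39.9
```

{"method": "play_rows", "body": {
  "rows": [
    [[1,0,0,0.004,0],[1,0,0,0.006,0],[1,0,0,0.008,0],[0.65,0,0,0.008,0],[0.65,0,0,0.008,0],[0.65,0,0,0.008,0],[0.65,0,0,0.008,0],[0.65,0,0,-0.04,0]]
  ]
}}

```text
time_s: 28.48
tcp_pos: [0.5111, -0.326, 0.0693]
eef_rot: [-179.8, 0.4, 3.5]
contact_force: [0.3, -0.1, 0.5]
gripper_width: 0.0301
gripper_force: 0.0
```

{"method": "play_rows", "body": {
  "rows": [
    [[0.65,0,0,-0.05,0],[0.65,0,0,-0.12,0],[0.65,0,0,-0.19,0],[0.65,0,0,-0.233,0],[0.65,0,0,-0.233,0],[0.65,0.03,-0.07,-0.233,0],[0.65,0.06,-0.14,-0.233,0],[0.65,0.095,-0.21,-0.233,0]]
  ]
}}

```text
time_s: 29.15
tcp_pos: [0.5544, -0.2187, 0.1898]
eef_rot: [-180.0, -0.0, 3.5]
contact_force: [1.0, 0.0, -0.1]
gripper_width: 0.0308
gripper_force: 0.0
```

{"method": "play_rows", "body": {
  "rows": [
    [[0.65,0.03,-0.075,0,0.02],[0.65,0.06,-0.145,0,0.04],[0.65,0.1,-0.22,0,0.06],[0.65,0.13,-0.29,0,0.08],[0.65,0.17,-0.36,0,0.1],[0.65,0.21,-0.43,0,0.1],[0.65,0.25,-0.5,0,0.1],[0.65,0.28,-0.56,0,0.1]]
  ]
}}

```text
time_s: 29.82
tcp_pos: [0.6778, 0.0714, 0.1894]
eef_rot: [-180.0, -0.0, -5.0]
contact_force: [-0.6, -0.4, 0.3]
gripper_width: 0.0308
gripper_force: 0.0
```

Run:
```python
from h import *
from plant import r
C=[.514,-.3275,.1895,3.6]; t=math.radians(3.6); x,y=.375*.5,-.77*.5
C=[C[0]+x*math.cos(t)+y*math.sin(t),C[1]+x*math.sin(t)-y*math.cos(t),.1895,3.6-math.degrees(.15)]
st=r.get_state()
setc(*C); print(C,st["tcp_pos"],st["gripper_width"]); plan((.687,.1004,.1895,-5))
```

```text
[0.6769556615615153, 0.06851351285663082, 0.1895, -4.994366926962348] [0.67782548 0.07141039 0.1893547 ] 0.030826155526751397
[0.687, 0.1004, 0.1895, -5] [0.0145, -0.0653, -0.0, 0.0001]
```

{"method": "play_rows", "body": {
  "rows": [
    [[0.65,0.0145,-0.0653,0,0],[0.65,0.0145,-0.0653,0,0],[0.65,0.0145,-0.0653,0,0],[0.65,0.0145,-0.0653,0.05,0],[0.65,0.0145,-0.0653,0.1,0],[0.65,0.0145,-0.0653,0.14,0],[0.65,0.0145,-0.0653,0.16,0],[0.65,0.0145,-0.0653,0.169,0]]
  ]
}}

```text
time_s: 30.48
tcp_pos: [0.6858, 0.0995, 0.1033]
eef_rot: [179.9, 0.2, -5.1]
contact_force: [0.6, -0.2, -0.1]
gripper_width: 0.0305
gripper_force: 0.0
```

{"method": "play_rows", "body": {
  "rows": [
    [[0.65,0,0,0,0],[1,0,0,0,0],[1,0,0,0,0],[1,0,0,0,0],[1,0,0,0,0],[1,0,0,0,0],[1,0,0,0,0],[1,0,0,0,0]]
  ]
}}

```text
time_s: 31.15
tcp_pos: [0.6872, 0.1006, 0.1058]
eef_rot: [180.0, -0.0, -5.0]
contact_force: [-0.3, -1.9, 1.9]
gripper_width: 0.0098
gripper_force: 39.9
```

{"method": "play_rows", "body": {
  "rows": [
    [[1,0,0,-0.02,0],[1,0,0,-0.05,0],[1,0,0,-0.09,0],[1,0,0,-0.13,0],[1,0,0,-0.16,0],[1,0,0,-0.169,0],[1,0,0,-0.169,0],[1,0,0,-0.169,0]]
  ]
}}

```text
time_s: 31.82
tcp_pos: [0.6865, 0.1009, 0.1892]
eef_rot: [-180.0, 0.0, -5.0]
contact_force: [-0.2, -0.4, -0.8]
gripper_width: 0.0096
gripper_force: 39.9
```

{"method": "play_rows", "body": {
  "rows": [
    [[1,-0.02,0.05,0,0],[1,-0.045,0.115,0,0],[1,-0.075,0.185,0,0],[1,-0.105,0.255,0,0],[1,-0.135,0.325,0,0],[1,-0.165,0.395,0,0],[1,-0.19,0.465,0,0],[1,-0.22,0.54,0,0]]
  ]
}}

```text
time_s: 32.48
tcp_pos: [0.5522, -0.1597, 0.1883]
eef_rot: [-180.0, 0.1, -5.0]
contact_force: [0.1, -0.9, -0.9]
gripper_width: 0.0094
gripper_force: 39.9
```

{"method": "play_rows", "body": {
  "rows": [
    [[1,-0.03,0.075,0,-0.02],[1,-0.06,0.15,0,-0.04],[1,-0.09,0.225,0,-0.06],[1,-0.12,0.3,0,-0.1],[1,-0.1453,0.356,0,-0.1],[1,-0.1453,0.356,0,-0.1],[1,-0.1453,0.356,0.04,-0.1],[1,-0.1453,0.356,0.09,-0.1]]
  ]
}}

```text
time_s: 33.15
tcp_pos: [0.4662, -0.3305, 0.1449]
eef_rot: [180.0, -0.1, 3.5]
contact_force: [0.7, 1.1, -2.0]
gripper_width: 0.0096
gripper_force: 39.9
```

{"method": "play_rows", "body": {
  "rows": [
    [[1,0,0,0.05,0],[1,0,0,0.1,0],[1,0,0,0.15,0],[1,0,0,0.175,0],[1,0,0,0.185,0],[1,0,0,0.189,0],[1,0,0,0.191,0],[1,0,0,0.191,0]]
  ]
}}

```text
time_s: 33.82
tcp_pos: [0.4661, -0.3295, 0.0493]
eef_rot: [-180.0, -0.0, 3.6]
contact_force: [0.1, 0.5, -1.2]
gripper_width: 0.0096
gripper_force: 40.0
```

{"method": "play_rows", "body": {
  "rows": [
    [[0.65,0,0,0,0],[0.65,0,0,0,0],[0.65,0,0,0,0],[0.65,0,0,-0.05,0],[0.65,0,0,-0.12,0],[0.65,0,0,-0.19,0],[0.65,0,0,-0.26,0],[0.65,0,0,-0.281,0]]
  ]
}}

```text
time_s: 34.48
tcp_pos: [0.4683, -0.3309, 0.196]
eef_rot: [179.8, -0.4, 3.6]
contact_force: [0.4, -0.4, 0.6]
gripper_width: 0.0307
gripper_force: 0.0
```

Run:
```python
from h import *
from plant import r
st=r.get_state(); print(st["tcp_pos"],st["eef_rot"],st["gripper_width"])
setc(.466,-.33,.1895,3.6)
# go high above lid, yaw -3.5, camera ahead
plan((.47,.20,.3,-3.5))
```

```text
[ 0.46829419 -0.3309205   0.19604436] [179.75177639  -0.42845165   3.64139561] 0.030697355881111478
[0.47, 0.2, 0.3, -3.5] [0.0745, -1.0574, -0.221, 0.0826]
```

{"method": "play_rows", "body": {
  "rows": [
    [[0.65,0,-0.07,-0.03,0],[0.65,0.01,-0.14,-0.06,0],[0.65,0.015,-0.21,-0.09,0],[0.65,0.02,-0.28,-0.12,0],[0.65,0.025,-0.35,-0.15,0],[0.65,0.03,-0.42,-0.18,0],[0.65,0.035,-0.49,-0.2,0],[0.65,0.04,-0.56,-0.22,0]]
  ]
}}

```text
time_s: 35.15
tcp_pos: [0.4681, -0.0473, 0.3011]
eef_rot: [-180.0, -0.1, 3.6]
contact_force: [1.3, -0.1, -1.2]
gripper_width: 0.0308
gripper_force: 0.0
```

{"method": "play_rows", "body": {
  "rows": [
    [[0.65,0.005,-0.07,0,0.02],[0.65,0.01,-0.14,0,0.04],[0.65,0.015,-0.21,0,0.06],[0.65,0.02,-0.28,0,0.08],[0.65,0.025,-0.35,0,0.0826],[0.65,0.03,-0.42,0,0.0826],[0.65,0.0345,-0.4974,0,0.0826],[0.65,0.0345,-0.4974,0,0.0826]]
  ]
}}

```text
time_s: 35.82
tcp_pos: [0.4701, 0.2054, 0.2994]
eef_rot: [-179.9, -0.0, -3.3]
contact_force: [1.0, -0.7, 0.7]
gripper_width: 0.0308
gripper_force: 0.0
```

{"method": "play_rows", "body": {
  "rows": [
    [[0.65,0,0,0,0],[0.65,0,0,0,0],[0.65,0,0,0,0],[0.65,0,0,0,0],[0.65,0,0,0,0],[0.65,0,0,0,0],[0.65,0,0,0,0],[0.65,0,0,0,0]]
  ]
}}

```text
time_s: 36.48
tcp_pos: [0.4701, 0.2, 0.2998]
eef_rot: [-180.0, -0.0, -3.5]
contact_force: [0.0, -0.5, -0.5]
gripper_width: 0.0308
gripper_force: 0.0
```

Run:
```python
from h import *
from plant import r
st=r.get_state(); print(st["tcp_pos"],st["eef_rot"])
i=r.camera_info("wrist"); w=r.capture("wrist"); b=r.capture("side"); c=r.capture("scene")
json.dump({"fovy":i["fovy"],"cx":i["cx"],"cy":i["cy"],"pose":np.array(i["pose"]).tolist()},open("w8.json","w"))
np.savez("w8.npz",w=w,b=b,c=c)
# composite: wrist rows 0-230 x 0..560 at 1.42 ; below side tub crop + scene tub crop
top=cv2.resize(w[0:230],(800,329)); 
l=cv2.resize(b[250:360,290:410],(295,271),interpolation=cv2.INTER_CUBIC); m=cv2.resize(c[145:235,150:240],(271,271),interpolation=cv2.INTER_CUBIC); q=cv2.resize(b[190:260,180:270],(234,271))
cv2.imwrite("pics/m8.png",np.vstack([top,np.hstack([l,m,q])])[:,:,::-1])
print(proj(i,[.512,.299,.013]))
```

```text
[0.47010476 0.20001957 0.29980551] [-1.79992288e+02 -6.56086559e-03 -3.54022065e+00]
[206.73406889 142.11827305]
```

View pics/m8.png

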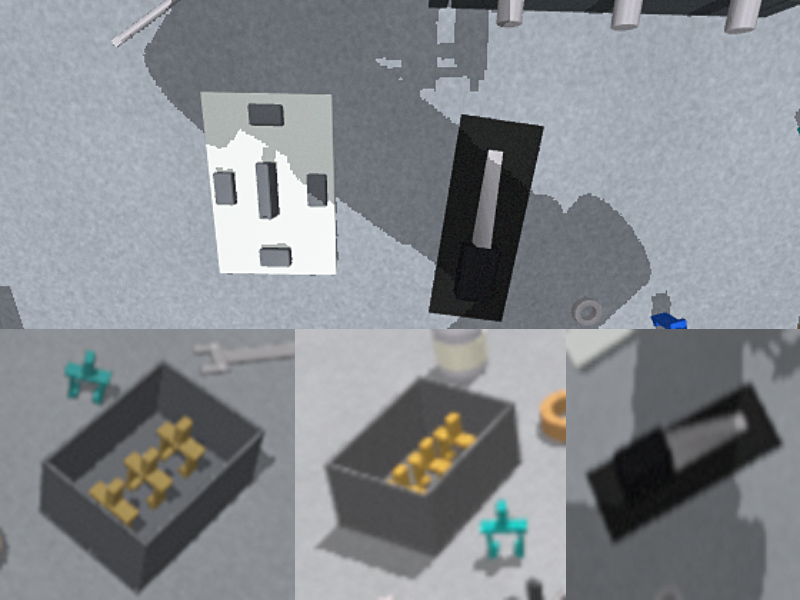

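All three clips stand upright in the tub, at (125,500), (148,480) and (180,440) in the lower left. The wedge lies lengthways on the mat, and the lid's plate corners are at (202,93), (331,95), (336,275) and (220,273).

Run:
```python
from h import *
i=json.load(open("w8.json")); np.set_printoptions(precision=4,suppress=True)
P=lambda u,v,z:onz(i,u*.7-.3,v*.7-.3,z)[:2]
w=np.array([P(*p,.013) for p in [(202,93),(331,95),(336,275),(220,273)]]); print(w,w.mean(0),cv2.minAreaRect((w*1000).astype(np.float32)))
# bar top z=.043: corners far/near ; tab tops .022
print("bar",P(262.5,163,.043),P(269,218,.043), "tab+x",P(265.5,104,.022),"tab-x",P(274,247,.022),"tab+y",P(222,173,.022),"tab-y",P(315,175,.022))
g=cv2.cvtColor(np.load("w8.npz")["w"],cv2.COLOR_RGB2GRAY); m=(g>140).astype(np.uint8)
m[:, 240:]=0; m[:60]=0
W=np.array([P(p[0]/.7,p[1]/.7,.002) for p in [(461/1.4286,115/1.4286),(543/1.4286,126/1.4286),(503/1.4286,321/1.4286),(430/1.4286,312/1.4286)]]); print("mat",W.mean(0))
print("tip",P(495,151,.005),"rear",P(473,297,.03))
```

```text
[[0.6152 0.371 ]
 [0.6064 0.2543]
 [0.4378 0.2673]
 [0.4472 0.3855]] [0.5266 0.3195] ((526.6593017578125, 319.93780517578125), (118.55931091308594, 169.03172302246094), 85.59873962402344)
bar [0.5515 0.3168] [0.5032 0.3183] tab+x [0.6015 0.3125] tab-x [0.4722 0.3238] tab+y [0.5449 0.3622] tab-y [0.5378 0.2755]
mat [0.478  0.1148]
tip [0.5488 0.1038] rear [0.4112 0.1301]
```

Run:
```python
from h import *
setc(.47,.2,.3,-3.5)
plan((.527,.3187,.12,-4.6),(.527,.3187,.02,-4.6),(.527,.3187,.19,-4.6),(.512,-.327,.19,3.6),(.512,-.327,.105,3.6))
```

```text
[0.527, 0.3187, 0.12, -4.6] [0.0993, -0.2439, 0.36, 0.0128]
[0.527, 0.3187, 0.02, -4.6] [0.0, -0.0, 0.2, -0.0]
[0.527, 0.3187, 0.19, -4.6] [0.0, -0.0, -0.34, -0.0]
[0.512, -0.327, 0.19, 3.6] [0.0737, 1.2896, -0.0, -0.0954]
[0.512, -0.327, 0.105, 3.6] [0.0, 0.0, 0.17, -0.0]
```

{"method": "play_rows", "body": {
  "rows": [
    [[0.75,0.02,-0.05,0.06,0],[0.75,0.04,-0.1,0.12,0.01],[0.75,0.06,-0.15,0.18,0.0128],[0.75,0.08,-0.2,0.24,0.0128],[0.75,0.0993,-0.2439,0.3,0.0128],[0.75,0.0993,-0.2439,0.36,0.0128],[0.75,0.0993,-0.2439,0.36,0.0128],[0.75,0.0993,-0.2439,0.36,0.0128]]
  ]
}}

```text
time_s: 37.3
tcp_pos: [0.5263, 0.3182, 0.1182]
eef_rot: [179.8, 0.1, -4.6]
contact_force: [0.2, 0.3, 1.1]
gripper_width: 0.022
gripper_force: 0.0
```

{"method": "play_rows", "body": {
  "rows": [
    [[0.75,0,0,0.05,0],[0.75,0,0,0.1,0],[0.75,0,0,0.14,0],[0.75,0,0,0.155,0],[0.75,0,0,0.165,0],[0.75,0,0,0.17,0],[0.75,0,0,0.17,0],[0.75,0,0,0.17,0]]
  ]
}}

```text
time_s: 37.97
tcp_pos: [0.5278, 0.3197, 0.0363]
eef_rot: [-179.9, -0.1, -4.6]
contact_force: [1.0, 0.0, 0.1]
gripper_width: 0.0218
gripper_force: 0.0
```

{"method": "play_rows", "body": {
  "rows": [
    [[0.75,0,0,0.01,0],[0.75,0,0,0.02,0],[0.75,0,0,0.03,0],[0.75,0,0,0.03,0],[1,0,0,0.03,0],[1,0,0,0.03,0],[1,0,0,0.03,0],[1,0,0,0.03,0]]
  ],
  "squeeze": 60
}}

```text
time_s: 38.63
tcp_pos: [0.527, 0.319, 0.0197]
eef_rot: [180.0, 0.0, -4.6]
contact_force: [0.8, 1.1, -1.3]
gripper_width: 0.0116
gripper_force: 60.0
```

{"method": "play_rows", "body": {
  "rows": [
    [[1,0,0,-0.01,0],[1,0,0,-0.04,0],[1,0,0,-0.09,0],[1,0,0,-0.15,0],[1,0,0,-0.21,0],[1,0,0,-0.27,0],[1,0,0,-0.32,0],[1,0,0,-0.34,0]]
  ]
}}

```text
time_s: 39.3
tcp_pos: [0.5283, 0.32, 0.1945]
eef_rot: [-179.8, -0.2, -4.6]
contact_force: [-0.1, 1.1, -2.4]
gripper_width: 0.0118
gripper_force: 60.0
```

{"method": "play_rows", "body": {
  "rows": [
    [[1,0,0.02,0,0],[1,0,0.06,0,0],[1,0.005,0.12,0,0],[1,0.01,0.18,0,0],[1,0.015,0.24,0,0],[1,0.02,0.3,0,0],[1,0.022,0.36,0,0],[1,0.025,0.42,0,0]]
  ]
}}

```text
time_s: 39.97
tcp_pos: [0.5206, 0.1057, 0.1877]
eef_rot: [179.9, 0.2, -4.6]
contact_force: [1.4, 0.2, -2.2]
gripper_width: 0.0111
gripper_force: 60.0
```

{"method": "play_rows", "body": {
  "rows": [
    [[1,0.003,0.06,0,0],[1,0.006,0.12,0,0],[1,0.01,0.18,0,0],[1,0.013,0.24,0,0],[1,0.016,0.3,0,0],[1,0.019,0.36,0,0],[1,0.022,0.42,0,0],[1,0.025,0.48,0,0]]
  ]
}}

```text
time_s: 40.63
tcp_pos: [0.5133, -0.1336, 0.1878]
eef_rot: [180.0, 0.2, -4.6]
contact_force: [0.7, 0.7, -3.3]
gripper_width: 0.0118
gripper_force: 60.0
```

{"method": "play_rows", "body": {
  "rows": [
    [[1,0.003,0.06,0,-0.01],[1,0.006,0.12,0,-0.02],[1,0.01,0.18,0,-0.04],[1,0.013,0.24,0,-0.06],[1,0.016,0.3,0,-0.08],[1,0.02,0.36,0,-0.0954],[1,0.0237,0.3896,0,-0.0954],[1,0.0237,0.3896,0,-0.0954]]
  ]
}}

```text
time_s: 41.3
tcp_pos: [0.5093, -0.3295, 0.187]
eef_rot: [-179.9, 0.2, 3.4]
contact_force: [0.6, -0.8, -2.1]
gripper_width: 0.0116
gripper_force: 60.0
```

Run:
```python
from h import *
from plant import r
st=r.get_state(); print(st["tcp_pos"],st["eef_rot"],st["gripper_width"],st["contact_force"])
w=r.capture("wrist"); b=r.capture("side"); c=r.capture("scene")
np.savez("w9.npz",w=w,b=b,c=c)
# lid plate detection in side/scene: white pixels near the tub
for n,im in (("side",b),("scene",c)):
    i=r.camera_info(n); P=st["tcp_pos"]
    print(n,proj(i,[P[0],P[1],P[2]-.007]))
    hsv=cv2.cvtColor(im,cv2.COLOR_RGB2HSV); m=cv2.inRange(hsv,(0,0,225),(179,30,255)); k,l,S,ce=cv2.connectedComponentsWithStats(m)
    for s,q in zip(S[1:],ce[1:]):
        if s[4]>300: print(s.tolist(),q)
```

```text
[ 0.50934984 -0.32949005  0.18704957] [-179.92530631    0.23300266    3.39089997] 0.011626094774140519 [ 0.57657587 -0.8289226  -2.0805558 ]
side [356.27899204 268.89462156]
scene [188.42257093 150.08861779]
[194, 271, 94, 103, 1139] [231.35733099 333.63915716]
[513, 271, 47, 149, 3668] [537.41248637 349.98991276]
[133, 283, 54, 49, 635] [160.38582677 307.00314961]
[163, 284, 69, 68, 949] [197.65437302 317.27291886]
```

Run:
```python
from h import *
from plant import r
i=r.camera_info("wrist"); w=r.capture("wrist"); st=r.get_state(); T=st["tcp_pos"]; t=math.radians(st["eef_rot"][2])
L=lambda x,y,z:T+np.array([x*math.cos(t)-y*math.sin(t),x*math.sin(t)+y*math.cos(t),z])
for p in ((.085,0),(.085,.06),(.085,-.06),(.04,.06),(.04,-.06)): print(p,proj(i,L(*p,-.007)))
g=cv2.cvtColor(w,cv2.COLOR_RGB2GRAY).astype(int)
for u in (230,330): print(u,[(v,int(g[v-2:v,u].mean()),int(g[v+1:v+3,u].mean())) for v in range(3,260) if abs(g[v+1:v+3,u].mean()-g[v-2:v,u].mean())>25])
for v in (170,190): print(v,[(u,int(g[v,u-2:u].mean()),int(g[v,u+1:u+3].mean())) for u in range(60,520) if abs(g[v,u+1:u+3].mean()-g[v,u-2:u].mean())>25])
```

```text
(0.085, 0) [280.87493267 100.97212735]
(0.085, 0.06) [159.7300929  100.99692215]
(0.085, -0.06) [402.15838639 100.94730419]
(0.04, 0.06) [169.51894162 189.10294284]
(0.04, -0.06) [391.98689116 189.14991866]
230 [(8, 184, 144), (9, 187, 100), (10, 189, 99), (11, 144, 95), (18, 66, 104), (19, 75, 104), (100, 102, 150), (101, 88, 155), (102, 109, 154), (258, 153, 202)]
330 [(100, 104, 149), (101, 87, 154), (102, 108, 154), (259, 154, 107)]
170 [(82, 98, 156), (83, 90, 152), (84, 122, 149), (356, 154, 191), (357, 152, 237), (358, 145, 231), (359, 191, 229), (389, 230, 171), (390, 230, 142), (391, 218, 149), (516, 151, 85), (517, 158, 30), (518, 152, 32), (519, 85, 45)]
190 [(79, 100, 126), (80, 98, 163), (81, 90, 153), (353, 155, 191), (354, 154, 237), (355, 147, 232), (356, 191, 230), (387, 231, 160), (388, 229, 143), (389, 205, 145), (510, 147, 111), (511, 151, 41), (512, 160, 24), (513, 111, 49)]
```

{"method": "play_rows", "body": {
  "rows": [
    [[1,0,0.0036,0,0],[1,0,0.0036,0,0],[1,0,0.0036,0.04,0],[1,0,0.0036,0.08,0],[1,0,0.0036,0.12,0],[1,0,0.0036,0.15,0],[1,0,0.0036,0.165,0],[1,0,0.0036,0.17,0]]
  ]
}}

```text
time_s: 42.17
tcp_pos: [0.5115, -0.3277, 0.1035]
eef_rot: [-180.0, 0.1, 3.6]
contact_force: [-0.2, 0.2, -2.5]
gripper_width: 0.0116
gripper_force: 60.0
```

{"method": "play_rows", "body": {
  "rows": [
    [[1,0,0,0,0],[1,0,0,0.005,0],[1,0,0,0.01,0],[1,0,0,0.015,0],[1,0,0,0.018,0],[1,0,0,0.02,0],[1,0,0,0.02,0],[1,0,0,0.02,0]]
  ]
}}

```text
time_s: 42.83
tcp_pos: [0.5121, -0.3285, 0.0948]
eef_rot: [180.0, 0.0, 3.6]
contact_force: [-0.6, -0.7, -2.1]
gripper_width: 0.0118
gripper_force: 60.0
```

{"method": "play_rows", "body": {
  "rows": [
    [[1,0,0,0.002,0],[1,0,0,0.004,0],[1,0,0,0.006,0],[1,0,0,0.007,0],[1,0,0,0.008,0],[1,0,0,0.008,0],[1,0,0,0.008,0],[1,0,0,0.008,0]]
  ]
}}

```text
time_s: 43.5
tcp_pos: [0.5121, -0.3284, 0.0916]
eef_rot: [180.0, -0.0, 3.6]
contact_force: [-2.2, 2.3, 4.8]
gripper_width: 0.0116
gripper_force: 60.0
```

Run:
```python
from h import *
setc(.512,-.3288,.091,3.6)
plan((.512,-.3288,.14,3.6),(.5779,-.3247,.14),(.5092,-.2849,.14),(.4461,-.3329,.14),(.5148,-.3727,.14))
```

```text
[0.512, -0.3288, 0.14, 3.6] [0.0, 0.0, -0.098, -0.0]
[0.5779, -0.3247, 0.14] [0.1321, 0.0001, -0.0, -0.0]
[0.5092, -0.2849, 0.14] [-0.1321, -0.0881, -0.0, -0.0]
[0.4461, -0.3329, 0.14] [-0.132, 0.0879, -0.0, -0.0]
[0.5148, -0.3727, 0.14] [0.1321, 0.0881, -0.0, -0.0]
```

{"method": "play_rows", "body": {
  "rows": [
    [[0.75,0,0,0,0],[0.75,0,0,0,0],[0.75,0,0,0,0],[0.75,0,0,0,0],[0.75,0,0,-0.02,0],[0.75,0,0,-0.05,0],[0.75,0,0,-0.08,0],[0.75,0,0,-0.098,0]]
  ]
}}

```text
time_s: 44.17
tcp_pos: [0.5129, -0.3288, 0.142]
eef_rot: [179.9, -0.1, 3.6]
contact_force: [0.9, -0.2, 0.0]
gripper_width: 0.022
gripper_force: 0.0
```

{"method": "play_rows", "body": {
  "rows": [
    [[1,0.04,0,0,0],[1,0.08,0,0,0],[1,0.132,0,0,0],[1,0.132,0,0,0],[1,0.132,0,0,0],[1,0.132,0,0,0],[1,0.132,0,0,0],[1,0.132,0,0,0]]
  ],
  "squeeze": 20
}}

```text
time_s: 44.83
tcp_pos: [0.5773, -0.3244, 0.14]
eef_rot: [-180.0, -0.0, 3.6]
contact_force: [0.6, 0.5, 0.8]
gripper_width: 0.0003
gripper_force: 0.0
```

Run:
```python
from h import *
from plant import r
b=r.capture("side"); c=r.capture("scene"); w=r.capture("wrist"); st=r.get_state(); print(st["tcp_pos"],st["gripper_width"])
o=np.hstack([cv2.resize(b[220:360,280:420],(400,400),interpolation=cv2.INTER_CUBIC),cv2.resize(c[120:240,140:260],(400,400),interpolation=cv2.INTER_CUBIC)])
cv2.imwrite("pics/m9.png",o[:,:,::-1])
```

```text
[ 0.57759964 -0.32442165  0.14004581] 0.00072474884492886
```

View pics/m9.png

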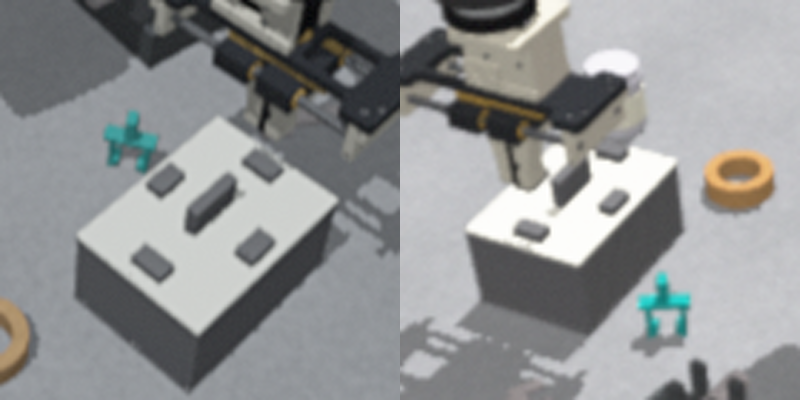

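{"method": "play_rows", "body": {
  "rows": [
    [[1,0,0,0.04,0],[1,0,0,0.08,0],[1,0,0,0.09,0],[1,0,0,0.094,0],[1,0,0,0.098,0],[1,0,0,0.102,0],[1,0,0,0.105,0],[1,0,0,0.105,0]]
  ]
}}

```text
time_s: 45.65
tcp_pos: [0.578, -0.3245, 0.0884]
eef_rot: [180.0, -0.0, 3.6]
contact_force: [-0.8, 0.3, 1.0]
gripper_width: 0.0006
gripper_force: 0.2
```

{"method": "play_rows", "body": {
  "rows": [
    [[1,0,0,0,0],[1,0,0,0.001,0],[1,0,0,0.001,0],[1,0,0,0.001,0],[1,0,0,0.001,0],[1,0,0,0.001,0],[1,0,0,0.001,0],[1,0,0,0.001,0]]
  ]
}}

```text
time_s: 46.32
tcp_pos: [0.5783, -0.3245, 0.0883]
eef_rot: [180.0, -0.1, 3.6]
contact_force: [-3.9, 1.8, 8.1]
gripper_width: 0.0004
gripper_force: 4.3
```

{"method": "play_rows", "body": {
  "rows": [
    [[1,0,0,0.001,0],[1,0,0,0.002,0],[1,0,0,0.003,0],[1,0,0,0.003,0],[1,0,0,0.003,0],[1,0,0,0.003,0],[1,0,0,0.003,0],[1,0,0,0.003,0]]
  ]
}}

```text
time_s: 46.98
tcp_pos: [0.5783, -0.3246, 0.0882]
eef_rot: [179.9, -0.1, 3.6]
contact_force: [-6.2, 4.2, 16.5]
gripper_width: 0.0004
gripper_force: 8.6
```

{"method": "play_rows", "body": {
  "rows": [
    [[1,0,0,-0.04,0],[1,0,0,-0.109,0],[1,-0.04,-0.03,-0.109,0],[1,-0.09,-0.06,-0.109,0],[1,-0.132,-0.088,-0.109,0],[1,-0.132,-0.088,-0.109,0],[1,-0.132,-0.088,-0.109,0],[1,-0.132,-0.088,-0.109,0]]
  ]
}}

```text
time_s: 47.65
tcp_pos: [0.5103, -0.2848, 0.1405]
eef_rot: [180.0, -0.1, 3.6]
contact_force: [0.6, 0.4, -0.3]
gripper_width: 0.0004
gripper_force: 0.0
```

{"method": "play_rows", "body": {
  "rows": [
    [[1,0,0,0.04,0],[1,0,0,0.08,0],[1,0,0,0.09,0],[1,0,0,0.095,0],[1,0,0,0.1,0],[1,0,0,0.105,0],[1,0,0,0.109,0],[1,0,0,0.109,0]]
  ]
}}

```text
time_s: 48.32
tcp_pos: [0.5096, -0.2846, 0.0881]
eef_rot: [180.0, -0.0, 3.6]
contact_force: [-7.4, 6.5, 20.1]
gripper_width: 0.0003
gripper_force: 9.9
```

{"method": "play_rows", "body": {
  "rows": [
    [[1,0,0,0,0],[1,0,0,0,0],[1,0,0,0,0],[1,0,0,0,0],[1,0,0,0,0],[1,0,0,0,0],[1,0,0,0,0],[1,0,0,0,0]]
  ]
}}

```text
time_s: 48.98
tcp_pos: [0.5096, -0.2846, 0.0881]
eef_rot: [180.0, -0.0, 3.6]
contact_force: [-8.4, 6.6, 19.8]
gripper_width: 0.0006
gripper_force: 9.7
```

Same stop height as tab 0, so tab 1 is home. Next, tabs 2 and 3.

{"method": "play_rows", "body": {
  "rows": [
    [[1,0,0,-0.04,0],[1,0,0,-0.109,0],[1,-0.04,0.03,-0.109,0],[1,-0.09,0.06,-0.109,0],[1,-0.132,0.088,-0.109,0],[1,-0.132,0.088,-0.109,0],[1,-0.132,0.088,-0.109,0],[1,-0.132,0.088,-0.109,0]]
  ]
}}

```text
time_s: 49.65
tcp_pos: [0.4469, -0.333, 0.1405]
eef_rot: [180.0, -0.1, 3.6]
contact_force: [0.6, 0.1, 0.1]
gripper_width: 0.0003
gripper_force: 0.0
```

{"method": "play_rows", "body": {
  "rows": [
    [[1,0,0,0.04,0],[1,0,0,0.08,0],[1,0,0,0.09,0],[1,0,0,0.095,0],[1,0,0,0.1,0],[1,0,0,0.105,0],[1,0,0,0.109,0],[1,0,0,0.109,0]]
  ]
}}

```text
time_s: 50.32
tcp_pos: [0.4467, -0.3323, 0.0881]
eef_rot: [180.0, -0.0, 3.7]
contact_force: [-5.9, 8.3, 20.0]
gripper_width: 0.0004
gripper_force: 10.0
```

{"method": "play_rows", "body": {
  "rows": [
    [[1,0,0,0,0],[1,0,0,0,0],[1,0,0,0,0],[1,0,0,0,0],[1,0,0,0,0],[1,0,0,-0.04,0],[1,0,0,-0.109,0],[1,0,0,-0.109,0]]
  ]
}}

```text
time_s: 50.98
tcp_pos: [0.4499, -0.3344, 0.1467]
eef_rot: [179.7, -0.5, 3.7]
contact_force: [1.2, -1.3, 0.6]
gripper_width: 0.0006
gripper_force: 0.0
```

{"method": "play_rows", "body": {
  "rows": [
    [[1,0.04,0.03,0,0],[1,0.09,0.06,0,0],[1,0.132,0.088,0,0],[1,0.132,0.088,0,0],[1,0.132,0.088,0,0],[1,0.132,0.088,0,0],[1,0.132,0.088,0.04,0],[1,0.132,0.088,0.08,0]]
  ]
}}

```text
time_s: 51.65
tcp_pos: [0.5154, -0.3724, 0.1013]
eef_rot: [179.9, -0.2, 3.6]
contact_force: [-0.7, 0.5, -0.4]
gripper_width: 0.0004
gripper_force: 0.0
```

{"method": "play_rows", "body": {
  "rows": [
    [[1,0,0,0.01,0],[1,0,0,0.015,0],[1,0,0,0.02,0],[1,0,0,0.025,0],[1,0,0,0.029,0],[1,0,0,0.029,0],[1,0,0,0.029,0],[1,0,0,0.029,0]]
  ]
}}

```text
time_s: 52.32
tcp_pos: [0.5144, -0.3723, 0.0882]
eef_rot: [180.0, -0.0, 3.6]
contact_force: [-5.5, 6.1, 13.2]
gripper_width: 0.0001
gripper_force: 6.8
```

{"method": "play_rows", "body": {
  "rows": [
    [[1,0,0,0,0],[1,0,0,0,0],[1,0,0,-0.04,0],[1,0,0,-0.11,0],[1,0,0,-0.18,0],[1,0,0,-0.25,0],[1,0,0,-0.32,0],[1,0,0,-0.32,0]]
  ]
}}

```text
time_s: 52.98
tcp_pos: [0.5177, -0.3745, 0.2554]
eef_rot: [179.5, -0.7, 3.7]
contact_force: [1.6, -0.4, 1.3]
gripper_width: 0.0007
gripper_force: 0.0
```

Run:
```python
from h import *
from plant import r
b=r.capture("side"); c=r.capture("scene"); z=np.load("w8.npz"); z9=np.load("w9.npz")
bl=lambda a:cv2.GaussianBlur(a,(5,5),0).astype(int)
for n,a,o,(y0,y1,x0,x1) in (("mat side vs w8",b,z["b"],(198,250,185,270)),("mat side vs w9",b,z9["b"],(198,250,185,270)),("mat scene vs w9",c,z9["c"],(210,270,290,365))):
    d=np.abs(bl(a)-bl(o)).max(2)[y0:y1,x0:x1]; print(n,d.max(),(d>40).mean())
# wedge bright blade on mat, by position
i=r.camera_info("side"); u,v=[],[]
for nm,p in (("tip",[.5488,.1030,.005]),("rear",[.4112,.1290,.028])): 
    q=proj(i,p).astype(int); print(nm,q,b[q[1]-1:q[1]+2,q[0]-1:q[0]+2].mean((0,1)))
# tabs heights seen in scene: dark blobs on lid unaffected; print state
st=r.get_state(); print(st["time_s"],st["tcp_pos"],st["gripper_force"])
```

```text
mat side vs w8 56 0.15316742081447965
mat side vs w9 44 0.0058823529411764705
mat scene vs w9 66 0.03666666666666667
tip [247 213] [101.11111111  99.77777778 102.11111111]
rear [200 224] [18.77777778 19.22222222 20.55555556]
53.0833 [ 0.51574546 -0.37273461  0.24863593] 0.0
```

Run:
```python
from h import *
from plant import r
b=r.capture("side"); i=r.camera_info("side"); z=np.load("w8.npz"); z9=np.load("w9.npz")
u=np.array([.9796,-.2011]); n=np.array([.2011,.9796]); c=np.array([.479,.1135])
poly=np.array([proj(i,[*(c+u*a+n*k),.002]) for a,k in ((.097,.037),(.097,-.037),(-.097,-.037),(-.097,.037))]).astype(np.int32)
m=np.zeros(b.shape[:2],np.uint8); cv2.fillConvexPoly(m,poly,1)
for im in (z["b"],z9["b"],b):
    g=cv2.cvtColor(im,cv2.COLOR_RGB2GRAY); q=np.argwhere((m>0)&(g>55)); print(len(q),q.mean(0),q.min(0),q.max(0), g[200:250,188:268][m[200:250,188:268]>0].mean())
```

```text
279 [218.37634409 230.97849462] [204 188] [244 262] 39.204005934718104
278 [218.11151079 230.30215827] [204 188] [244 249] 39.938427299703264
289 [217.81314879 230.38754325] [204 188] [244 250] 39.97700296735905
```

The wedge hasn't moved, all four tabs stopped at the same fully-in height, and the arm is clear of everything. Handing in.

```bash
python3 -c "
from plant import r
print(r.close_job())"
```

```text
the job is handed in; nothing more can be done
None
```

The job is handed in: all three clips were eased off with the wedge and are in the tub, the lid is seated, its four tabs were pressed in turn to the stop, and the wedge lies flat and lengthways on its mat.

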